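Knock the loose castor home on the upturned dolly

TASK

Pull the tool drawer right out to its stop and take out the rubber mallet. On the upturned dolly one castor stands proud: knock it down with brisk blows of the mallet's face, not with your hand, until its flange sits fully home on the timber like the other three. Then put the mallet back in the drawer, leaving the drawer open and everything else undisturbed.

Things in the scene. Friction and masses are not known exactly. Their poses are not given: they have to be found in the camera images.
- drawer_unit: blue steel bench-top drawer unit with one grey-fronted drawer, fixed: 370 mm wide (y), 300 mm deep (x), 140 mm high; origin at the centre of its underside, its front faces its -x
- drawer (a joint): how far the drawer is out: 0 shut, 0.19 m at its stop; it slides straight out of the unit's front (towards -x of point drawer_floor), needs about 3 N and stays where it is left
- drawer_handle (a point): middle of the drawer's steel bar handle: a level round bar 12 mm thick, 120 mm long (along the point's y), its centre 45 mm in front of the drawer's front panel, 108 mm above the bench (the unit's top is at 140 mm). -x is the direction in which the drawer pulls out
- drawer_floor (a point): point on the drawer's floor, moves with it, axes as the unit's: midway across, 90 mm behind the inside of the front panel; fully out, the unit's front edge is 100 mm behind it. The floor is 21 mm above the bench, 332 mm wide (y); side walls reach 54 mm, the front panel 132 mm above the bench
- foam_rest (a point): centre of the top of the blue foam block on the drawer floor (110 mm along x, 70 mm along y, 26 mm high), moves with the drawer; it carries the far end of the mallet's handle so that the handle lies level
- mallet_grip (a point): point on the axis of the mallet's wooden handle, 80 mm from the head's axis, where it is well held. Handle flat-sided, 24 mm wide (point's x), 30 mm high (z), reaching 230 mm from the head's axis along +y. The mallet stands in the drawer on one face of its black rubber head, handle level across the drawer. Mass about 0.4 kg, mostly in the head
- mallet_face (a point): centre of the lower, flat striking face of the mallet's head (diameter 60 mm, length 85 mm, its axis along the point's z, the face towards -z). It lies 42.5 mm below the handle's axis and 80 mm from point mallet_grip towards -y of the point
- dolly: the wooden dolly lying upside down, fixed: plywood deck 250 x 330 x 15 mm on the bench, with two battens along its y on top (58 mm wide, 30 mm high, so 45 mm above the bench, centred 85 mm either side); origin at the centre of its underside. Four swivel castors stand in it, wheels up, at (+-85, +-130) mm; the wheels of the three seated ones reach 113 mm above the bench
- loose_castor: the stem bush of the castor that stands proud, at the batten's top, 45 mm above the bench, and all that it carries; its yaw is that of the castor: the wheel trails 18 mm to its +x. It can be in any of the four corners
- castor_top (a point): topmost point of the wheel of the castor that stands proud (wheel 50 mm across, 20 mm wide), moves with it; it starts 131 to 135 mm above the bench and is at 113 mm when home
- castor_stem (a joint): how far that castor has been driven down from 22 mm proud (it starts 18 to 22 mm proud): 0.022 m is fully home (flange on the timber). Its sprung grip ring resists with 9 to 11 N; it stays where it is driven. A blow that makes it move faster than 0.08 m/s counts as a blow, slow pressing alone does not
- screwdriver: bystander, lies on the dolly's deck between the battens
- wrench: bystander on the bench
- parts_bin: bystander, red bin on the bench
- screw_jar: bystander, jar on the bench
- oil_bottle: bystander, blue bottle on the bench
- tape_measure: bystander, yellow tape measure on the bench
- carton: bystander, cardboard box on top of the drawer unit

How it is judged (in metres and radians):
On the way, in this order (a step that is already met when the one before it is completed fails the run):
1. the drawer is pulled out to its stop (within 6 mm) (value of joint drawer above 0.184 m), for 0.1 s.
2. the mallet is lifted out of the drawer (its lower face more than 100 mm above the bench) (height (world z) of mallet_face above 0.1 m), for 0.1 s.
3. a blow with the mallet's face drives the proud castor down faster than 0.08 m/s (velocity of joint castor_stem above 0.08 m/s and distance between mallet_face and castor_top below 0.04 m).
4. the castor is fully home (within 1.5 mm) (value of joint castor_stem above 0.0205 m), for 0.2 s.
At the end, for the whole second after the job is handed in: the castor is fully home (within 1.5 mm), the drawer is still open (at least 170 mm out), and the mallet lies at rest inside the drawer: its striking face and its grip point lie between the drawer's walls, the grip point less than 75 mm above the drawer's floor (value of joint castor_stem above 0.0205 m and value of joint drawer above 0.17 m and z of mallet_grip in the frame of drawer_floor between 0.005 and 0.075 m and x of mallet_grip in the frame of drawer_floor between -0.09 and 0.1 m and y of mallet_face in the frame of drawer_floor between -0.16 and 0.16 m and y of mallet_grip in the frame of drawer_floor between -0.16 and 0.16 m and linear speed of mallet below 0.02 m/s); the robot touches nothing.
It fails at once if the proud castor is pushed with the hand or the arm (over 2 N) (contact force between any of the fingers, the arm and loose_castor above 2 N).
It fails at once if a bystander is moved by more than 30 mm (distance of any of screwdriver, wrench, parts_bin, screw_jar, oil_bottle, tape_measure, carton from where it was at the start of the episode above 0.03 m).
It also fails if it takes over 61 s, if anything falls off the work surface, if the arm or the gripper's body presses on something with over 40 N, if the wrist force passes 120 N, or if a joint passes its speed limit or range.

ROBOT

A 6-joint arm with a two-finger parallel gripper is mounted at the origin on the work surface. World frame = base frame: x ahead of the robot, y to its left, z up, the work surface at z = 0. Lengths are in m, angles in degrees, forces in N, time in s.
With the tool pointing down it reaches from about 0.375 to 0.9 m from the base axis. Payload 3.1 kg.
Tool frame: the origin (TCP) lies at the centre of the arm's flange, where the gripper is bolted on; the fingertips stand 182 mm ahead of it and the grasp point (between the pads) lies bot.grip_point_offset ahead of it (bot.grip_point_offset is the distance from the TCP to the grasp point, in m); x points along the fingers, z is the direction in which the jaws open and shut, and the axes are right-handed (so a half turn about x gives the same grasp; the last joint's range is limited). The gripper opens to 87 mm and grips with 3 to 60 N. Pads are 19 mm wide; open, the fingers measure 117 mm over their backs; the gripper's body (75 mm by 190 mm) begins 51 mm behind the grasp point.
Start: joints at [-75.716, 30.224, 82.088, -0, 67.689, -10.227], TCP at [0.259, -0.569, 0.405] pointing down, gripper open.
Joint ranges: [-176.69, 176.69], [-43.24, 126.21], [12.49, 139.97], [-82, 262], [0, 151.66], [-163.58, 163.58]. Speed limits (degrees/s): [159.86, 159.86, 180, 180, 180, 180].

INTERFACE

Orientations are given as a 3x3 rotation matrix whose columns are the frame's x, y, z axes.
In Python, from rig import bot gives the robot as it stands.
- The arm moves only by the tool step_arm, never from a script. Its argument "motion" is a list that holds one entry, the list of rows, each a list of 7 numbers: the turn, a rotation vector about the world's x, y, z in degrees, then the shift along the world's x, y, z in mm, then the finger opening in mm, from 0 to 87. A call has 1 to 12 rows; each row is the pose to reach, as a shift and turn from the pose commanded when the call began; what a row does not reach only later rows make up. A row lasts 1/12 s, in which the tool goes at most 41.7 mm and 7.16 degrees, less where a joint would pass 70% of its speed; a pose out of reach is approached as far as the arm can. A call with a gripper value outside its range is refused whole. The fingers move at their own pace and stop on an object; the grip force is fixed at half the most. Time passes only in rows, so rows that repeat a pose let the fingers close. It gives the time, the measured TCP pose, the force and the opening at its end, in the units of the state.
- bot.read_state(): the state, without advancing time (a new reading comes with each control period).
- bot.capture(name): name is "side" or "top"; returns a dict with "frame" (400x640x3 uint8, red, green, blue), "range_z" (400x640 float32, m along the optical axis (not along the pixel's ray), 0 where there is no reading), "fx", "fy", "cx", "cy" (pixels), "cam_to_world" (4x4, takes a point from camera to world coordinates). Camera axes: x right, y down, z forward; pixel columns grow to the right and rows downward; lengths in m; the calibration is good to about 2 mm. A picture is of the moment at which its call begins.
- bot.hand_in(): hands the job in, once; it reports no verdict.
The state is a dict: "time_s": time; "joint_positions": joint angles; "qvel": joint speeds; "tau": joint torques, N m; "position": TCP position; "tcp_rot": TCP orientation; "force": force on the tool from outside, world axes, zero at the start; "moment": the same for the moment, N m; "opening": opening from 0.0 (shut) to 1.0 (fully open).
Only numpy, scipy, OpenCV 4.12 (cv2) and the standard library are available. Lean on these libraries where they do the work, as an engineer would, in place of code of your own. Each camera call takes 0.05 s, during which the arm holds its last target.

## Working session

There is one attempt and no reset: what is moved stays moved. The work goes in short steps, Python scripts to look and compute and a tool call to move; the robot and the scene stay as the last step left them, time stands still between calls to the robot, and variables do not carry over. Pictures are saved under pics/ and viewed, and the job is handed in when it is done.

Besides the shell and the picture viewer there is one more tool, called as a command line: name --argument value ..., lists and objects as JSON in quotes. step_arm: Moves the arm, as the interface text tells. Its arguments: {"type":"object","properties":{"motion":{"type":"array"}},"required":["motion"]}

```bash
ls; mkdir -p pics
cat > h.py <<'E'
import numpy as np, cv2
from rig import bot
def snap(n,f):
    c=bot.capture(n); cv2.imwrite('pics/'+f,cv2.cvtColor(c['frame'],cv2.COLOR_RGB2BGR))
    np.savez('pics/'+f[:-4]+'.npz',**c); return c
def pt(c,u,v,z=None):
    M=np.array(c['cam_to_world']); d=np.array([(u-c['cx'])/c['fx'],(v-c['cy'])/c['fy'],1.])
    w=M[:3,:3]@d
    s=c['range_z'][int(round(v)),int(round(u))] if z is None else (z-M[2,3])/w[2]
    return M[:3,3]+s*w
def cloud(c):
    v,u=np.mgrid[0:400,0:640]; r=c['range_z']
    P=np.stack([(u-c['cx'])/c['fx']*r,(v-c['cy'])/c['fy']*r,r],-1)
    M=np.array(c['cam_to_world']); W=P@M[:3,:3].T+M[:3,3]; W[r==0]=np.nan; return W
def load(f):
    d=np.load('pics/'+f+'.npz'); return {k:(d[k] if d[k].ndim else float(d[k])) for k in d}
E
python3 - <<'E'
from h import *
np.set_printoptions(precision=4,suppress=True)
for n in('side','top'):
    c=snap(n,n+'0.png'); print(n,c['fx'],c['cx'],c['cam_to_world'])
print(bot.read_state(),bot.grip_point_offset)
E
```

```text
pics
side 467.3745019071006 320.6086548186717 [[ 0.9135  0.2679 -0.3062  1.0478]
 [ 0.4068 -0.5848  0.7018 -1.0196]
 [ 0.009  -0.7657 -0.6432  1.1156]
 [ 0.      0.      0.      1.    ]]
top 426.2484894986923 311.15429149709956 [[-0.017  -0.9984  0.0548  0.4948]
 [-0.9999  0.0171  0.0012  0.0648]
 [-0.0021 -0.0548 -0.9985  1.3489]
 [ 0.      0.      0.      1.    ]]
{'time_s': 0.1, 'joint_positions': array([-75.7174,  30.2728,  82.1459,  -0.0015,  67.6898, -10.2283]), 'qvel': array([-0.0556, -0.1   , -0.0629, -0.0091, -0.0082,  0.0614]), 'tau': array([ -0.0007, -44.0985, -17.715 ,   0.0636,   0.0534,  -0.    ]), 'position': array([ 0.2592, -0.5684,  0.4039]), 'tcp_rot': array([[-0.0005,  0.9099,  0.4149],
       [ 0.0018,  0.4149, -0.9099],
       [-1.    ,  0.0003, -0.0019]]), 'force': array([0.3368, 0.2444, 0.3353]), 'moment': array([-0.0358, -0.0017, -0.0194]), 'opening': 0.9967575545467319} 0.1635
```

View pics/side0.png

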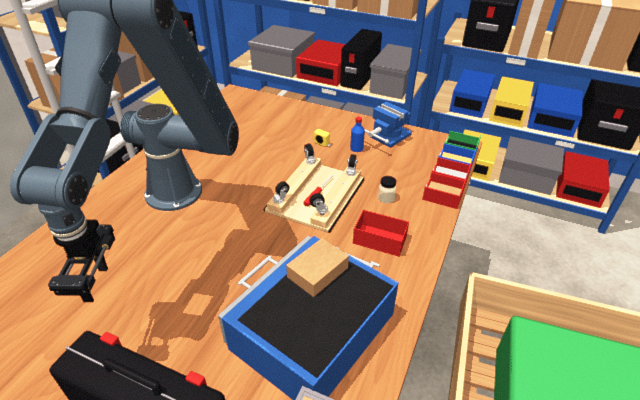

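View pics/top0.png

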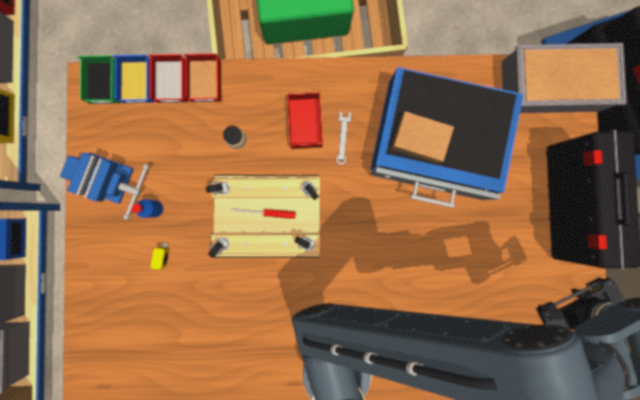

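The side view shows the drawer unit at about (310,310) with its handle at (260,270), and the dolly at (315,195). In the top view (up = +x, left = +y) the handle bar is at about (433,201) and the castor wheels are at (216,188), (310,190), (218,247) and (304,243). Next I'll measure these.

Run:
```python
from h import *
np.set_printoptions(precision=4,suppress=True)
T=load('top0');S=load('side0')
WT=cloud(T);WS=cloud(S)
for n,f,(x0,y0,x1,y1),k in(('handle','top0',(390,170,480,225),6),('dolly','top0',(200,165,335,270),5),('sd','side0',(255,130,380,240),5),('sh','side0',(225,235,310,310),8)):
    im=cv2.imread('pics/'+f+'.png')[y0:y1,x0:x1]
    cv2.imwrite('pics/z_'+n+'.png',cv2.resize(im,None,fx=k,fy=k,interpolation=cv2.INTER_CUBIC))
# unit: points at z~0.14 in top
im=T['frame'].astype(int)
m=(abs(WT[...,2]-.14)<.012); m[:, :360]=0; m[:, 530:]=0; m[210:]=0;m[:60]=0
P=WT[m][:,:2]
r=cv2.minAreaRect(P.astype(np.float32)*1000);print('unit top',r, np.nanmedian(WT[m][:,2])); print(cv2.boxPoints(r))
# handle pts height .095-.125 forward of unit
hm=(abs(WT[...,2]-.108)<.02); hm[:,:405]=0; hm[:,465:]=0; hm[:183]=0; hm[220:]=0
print('handle',hm.sum()); 
for v,u in np.argwhere(hm)[::6]: print(u,v,WT[v,u])
for (a,b) in((216,188),(310,190),(218,247),(304,243)):
    w=WT[b-15:b+16,a-15:a+16].reshape(-1,3); z=w[:,2]; k=np.argsort(-np.nan_to_num(z))[:12]; print((a,b),w[k].mean(0), z[k][:3])
W=WS
for (a,b) in((310,150),(351,160),(282,187),(320,203)):
    w=W[b-17:b+18,a-17:a+18].reshape(-1,3); z=w[:,2]; k=np.argsort(-np.nan_to_num(z))[:12]; print('side',(a,b),w[k].mean(0), z[k][:3])
m=(abs(WT[...,2]-.045)<.008); m[:, :205]=0; m[:,325:]=0;m[:170]=0;m[265:]=0
r=cv2.minAreaRect(WT[m][:,:2].astype(np.float32)*1000);print('dolly',r)
```

```text
unit top ((722.5139770507812, -332.8083801269531), (372.70172119140625, 311.6373291015625), 76.45600128173828) 0.14250816694757018
[[ 527.3867 -477.4854]
 [ 830.3575 -550.4684]
 [ 917.6413 -188.1313]
 [ 614.6705 -115.1484]]
handle 351
415 183 [ 0.5803 -0.2377  0.1052]
423 183 [ 0.58   -0.2615  0.1037]
415 184 [ 0.5768 -0.2355  0.114 ]
427 184 [ 0.5773 -0.2749  0.0971]
433 184 [ 0.575  -0.2838  0.1276]
433 185 [ 0.5735 -0.2898  0.1063]
417 186 [ 0.5712 -0.2425  0.1082]
440 186 [ 0.5692 -0.3051  0.1228]
439 187 [ 0.5681 -0.3112  0.0926]
445 187 [ 0.5661 -0.3195  0.1225]
416 188 [ 0.5651 -0.2381  0.1136]
447 188 [ 0.5636 -0.3281  0.1135]
415 189 [ 0.5621 -0.2345  0.1164]
450 189 [ 0.561  -0.3396  0.1045]
416 190 [ 0.5595 -0.2388  0.1103]
456 190 [ 0.5573 -0.3536  0.1146]
415 191 [ 0.5565 -0.2349  0.1137]
457 191 [ 0.5556 -0.365   0.0892]
463 191 [ 0.5537 -0.3709  0.1225]
452 192 [ 0.5518 -0.3427  0.1118]
463 192 [ 0.5518 -0.3791  0.0992]
452 193 [ 0.5489 -0.3428  0.1112]
415 194 [ 0.5477 -0.2342  0.1156]
412 195 [ 0.5449 -0.2252  0.1165]
452 195 [ 0.5431 -0.3425  0.1114]
413 196 [ 0.542
[... 1024 characters left out ...]
.3487  0.1074]
448 205 [ 0.5142 -0.3279  0.1176]
454 205 [ 0.5139 -0.346   0.1151]
454 206 [ 0.5111 -0.3469  0.1123]
(216, 188) [0.579  0.3514 0.1156] [0.1168 0.1163 0.1159]
(310, 190) [0.5595 0.0643 0.1359] [0.1384 0.1373 0.1371]
(218, 247) [0.3985 0.3511 0.1151] [0.1177 0.1161 0.1159]
(304, 243) [0.413  0.0901 0.1152] [0.1169 0.1167 0.116 ]
side (310, 150) [0.3977 0.3454 0.1112] [0.1133 0.1131 0.1125]
side (351, 160) [0.5801 0.3457 0.1131] [0.1167 0.1157 0.1153]
side (282, 187) [0.4132 0.0899 0.1123] [0.1161 0.114  0.1136]
side (320, 203) [0.5627 0.063  0.1314] [0.133  0.1328 0.1327]
dolly ((491.7891540527344, 207.80599975585938), (328.77276611328125, 226.7881317138672), 89.04920196533203)
```

View pics/z_handle.png

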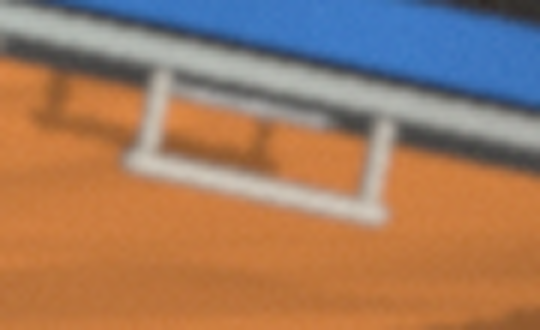

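View pics/z_sd.png

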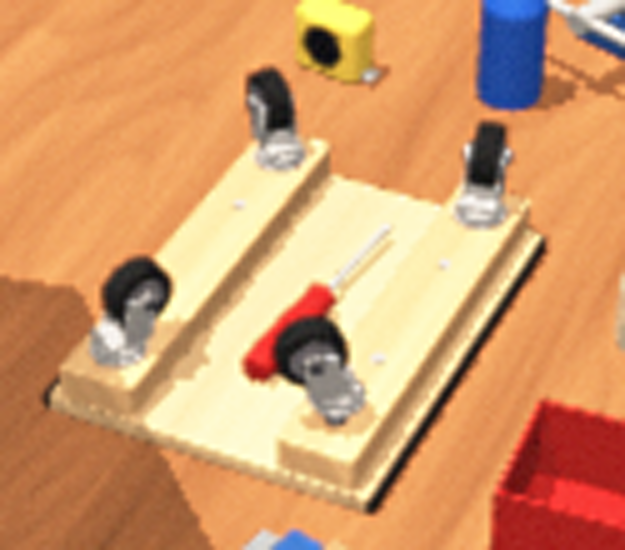

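Run:
```python
from h import *
np.set_printoptions(precision=4,suppress=True)
T=load('top0');S=load('side0')
W=cloud(T)
# bar: pixels bright on the bar front row; take points with hm & x below fit
a=np.deg2rad(76.456); # unit long axis dir
pull=np.array([-np.sin(a),np.cos(a)])
# edges
d=np.array([614.67-527.39,-115.15+477.49]);d/=np.linalg.norm(d);print('y axis',d, 'x axis',[d[1],-d[0]], np.rad2deg(np.arctan2(-d[0],d[1])))
ax=np.array([d[1],-d[0]])
for nm,C in(('t',T),('s',S)):
    W=cloud(C).reshape(-1,3)
    im=C['frame'].reshape(-1,3).astype(int)
    m=(abs(W[:,2]-.112)<.01)
    s=(W[:,:2]@ax); t=W[:,:2]@d
    s0=np.array([.5707,-.2963])@ax  # front top edge
    m&=(s<s0-.02)&(s>s0-.075)&(abs(t-np.array([.5707,-.2963])@d)<.08)
    print(nm,m.sum(),s0); 
    h,e=np.histogram(s[m]-s0,bins=np.arange(-.075,-.02,.004)); print(list(zip(e.round(3),h)))
    mb=m&(s-s0<-.03)
    print(W[mb].mean(0), t[mb].min(),t[mb].max(), np.polyfit(t[mb],s[mb],1))
```

```text
y axis [0.2342 0.9722] x axis [np.float64(0.972193101601698), np.float64(-0.23418064223601084)] -13.543329370622482
t 228 0.624218327378619
[(np.float64(-0.075), np.int64(0)), (np.float64(-0.071), np.int64(0)), (np.float64(-0.067), np.int64(0)), (np.float64(-0.063), np.int64(0)), (np.float64(-0.059), np.int64(0)), (np.float64(-0.055), np.int64(0)), (np.float64(-0.051), np.int64(53)), (np.float64(-0.047), np.int64(63)), (np.float64(-0.043), np.int64(58)), (np.float64(-0.039), np.int64(17)), (np.float64(-0.035), np.int64(11)), (np.float64(-0.031), np.int64(8)), (np.float64(-0.027), np.int64(9))]
[ 0.529  -0.2844  0.1135] -0.21797748591463423 -0.08718417688919941 [0.0001 0.5809]
s 214 0.624218327378619
[(np.float64(-0.075), np.int64(0)), (np.float64(-0.071), np.int64(0)), (np.float64(-0.067), np.int64(0)), (np.float64(-0.063), np.int64(0)), (np.float64(-0.059), np.int64(0)), (np.float64(-0.055), np.int64(1)), (np.float64(-0.051), np.int64(26)), (np.float64(-0.047), np.int64(40)), (np.float64(-0.043), np.int64(90)), (np.float64(-0.039), np.int64(24)), (np.float64(-0.035), np.int64(11)), (np.float64(-0.031), np.int64(6)), (np.float64(-0.027), np.int64(10))]
[ 0.5294 -0.2894  0.1107] -0.22053802329178585 -0.08917211282802279 [0.     0.5825]
```

Run:
```python
from h import *
np.set_printoptions(precision=4,suppress=True)
T=load('top0');S=load('side0')
d=np.array([.2342,.9722]);ax=np.array([.9722,-.2342])
for C in(T,S):
    W=cloud(C).reshape(-1,3); m=(W[:,2]>.165)&(W[:,2]<.26)&(W[:,0]>.55)&(W[:,0]<.9)&(W[:,1]>-.5)&(W[:,1]<-.1)
    Q=W[m]; print(m.sum(),'s',np.percentile(Q[:,:2]@ax,[0,1,5,99]),'t',np.percentile(Q[:,:2]@d,[1,99]),'z',np.percentile(Q[:,2],[5,50,99]))
R=bot.read_state()['tcp_rot']
# desired: tool x down, z along +-ax ; turn from current
from scipy.spatial.transform import Rotation as Ro
for sg in(1,-1):
    z=sg*np.array([ax[0],ax[1],0]); x=np.array([0,0,-1.]); y=np.cross(z,x)
    D=np.stack([x,y,z],1); print(sg,D.tolist(),Ro.from_matrix(D@R.T).as_rotvec(degrees=True))
```

```text
1973 s [0.6859 0.6881 0.6932 0.7924] t [-0.1428 -0.0024] z [0.1832 0.1908 0.1962]
1802 s [0.6856 0.6906 0.6969 0.7959] t [-0.148  -0.0067] z [0.1717 0.1881 0.1928]
1 [[0.0, 0.2342, 0.9722], [0.0, 0.9722, -0.2342], [-1.0, 0.0, 0.0]] [-0.0848 -0.0737 51.9442]
-1 [[0.0, -0.2342, -0.9722], [0.0, -0.9722, 0.2342], [-1.0, -0.0, -0.0]] [  -0.0885    0.1018 -128.0557]
```

step_arm --motion '[[[0,0,5.2,26,26,0,60],[0,0,10.4,53,53,0,45],[0,0,15.6,79,79,0,45],[0,0,20.8,105,105,0,45],[0,0,26,131,131,0,45],[0,0,31.2,158,158,0,45],[0,0,36.4,184,184,0,45],[0,0,41.6,210,210,0,45],[0,0,46.8,237,237,0,45],[0,0,52,263,263,-10,45],[0,0,52,263,263,-35,45],[0,0,52,263,263,-60,45]]]'

```text
time_s: 1.1
position: [0.5242, -0.3035, 0.3449]
tcp_rot: [[0.002, 0.229, 0.974], [-0.002, 0.974, -0.229], [-1.0, -0.001, 0.003]]
force: [-1.0, 0.5, -0.2]
opening: 0.513
```

Run:
```python
from h import *
np.set_printoptions(precision=4,suppress=True)
c=snap('side','side1.png'); x0,y0,x1,y1=180,130,420,310
cv2.imwrite('pics/z1.png',cv2.resize(cv2.imread('pics/side1.png')[y0:y1,x0:x1],None,fx=3,fy=3))
s=bot.read_state(); print(s['time_s'],s['position'],s['tcp_rot'],s['joint_positions'],s['force'],s['opening'])
```

```text
1.15 [ 0.5219 -0.3031  0.339 ] [[-0.0067  0.2305  0.973 ]
 [ 0.0057  0.9731 -0.2305]
 [-1.      0.0039 -0.0079]] [-40.7472  33.2184  88.6911  -0.0078  58.5947 -27.4156] [-1.9262  1.0539 -2.7146] 0.51838762549566
```

View pics/z1.png

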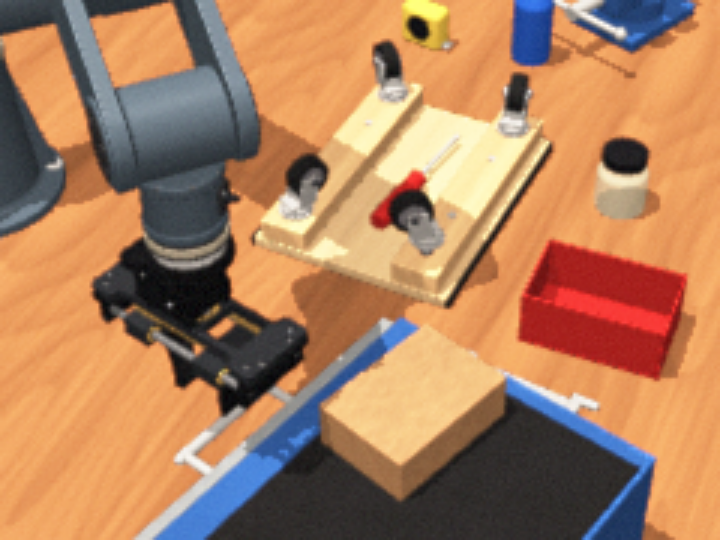

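The gripper, jaws along the drawer's x, is above the handle with the bar visible at zoom (230,425), and clear of the carton. Next I lower it and close.

step_arm --motion '[[[0,0,0,0,0,-25,45],[0,0,0,0,0,-50,45],[0,0,0,0,0,-72,45],[0,0,0,0,0,-72,45],[0,0,0,0,0,-72,0],[0,0,0,0,0,-72,0],[0,0,0,0,0,-72,0],[0,0,0,0,0,-72,0]]]'

```text
time_s: 1.82
position: [0.5227, -0.3061, 0.2745]
tcp_rot: [[0.002, 0.233, 0.972], [-0.002, 0.972, -0.233], [-1.0, -0.001, 0.003]]
force: [0.4, 0.4, 0.5]
opening: 0.298
```

step_arm --motion '[[[0,0,0,0,0,0,0],[0,0,0,0,0,0,0],[0,0,0,0,0,0,0],[0,0,0,0,0,0,0]]]'

```text
time_s: 2.15
position: [0.5221, -0.3057, 0.2736]
tcp_rot: [[-0.0, 0.233, 0.972], [-0.0, 0.972, -0.233], [-1.0, -0.0, -0.0]]
force: [-2.0, 0.6, 6.3]
opening: 0.124
```

step_arm --motion '[[[0,0,0,-8,2,0,0],[0,0,0,-25,6,0,0],[0,0,0,-45,11,0,0],[0,0,0,-65,16,0,0],[0,0,0,-85,20,0,0],[0,0,0,-105,25,0,0],[0,0,0,-125,30,0,0],[0,0,0,-145,35,0,0],[0,0,0,-163,39,0,0],[0,0,0,-177,43,0,0],[0,0,0,-186,45,0,0],[0,0,0,-188,45,0,0]]]'

```text
time_s: 3.15
position: [0.3384, -0.2615, 0.2736]
tcp_rot: [[0.018, 0.244, 0.97], [-0.007, 0.97, -0.244], [-1.0, -0.002, 0.019]]
force: [38.3, 15.3, -7.2]
opening: 0.123
```

step_arm --motion '[[[0,0,0,0,0,0,0],[0,0,0,0,0,0,0]]]'

```text
time_s: 3.32
position: [0.3389, -0.2615, 0.2736]
tcp_rot: [[0.015, 0.24, 0.971], [-0.006, 0.971, -0.24], [-1.0, -0.002, 0.016]]
force: [28.0, 11.9, -2.4]
opening: 0.124
```

step_arm --motion '[[[0,0,0,4,-1,0,0],[0,0,0,4,-1,0,40],[0,0,0,4,-1,0,40],[0,0,0,4,-1,0,40],[0,0,0,4,-1,30,40],[0,0,0,4,-1,70,45],[0,0,0,4,-1,110,50],[0,0,0,4,-1,120,50]]]'

```text
time_s: 3.98
position: [0.3387, -0.2625, 0.3972]
tcp_rot: [[0.005, 0.234, 0.972], [-0.007, 0.972, -0.234], [-1.0, -0.006, 0.007]]
force: [0.3, -0.8, -0.0]
opening: 0.539
```

Run:
```python
from h import *
np.set_printoptions(precision=4,suppress=True)
for n,b in(('side',(140,180,400,375)),('top',(360,60,560,230))):
    c=snap(n,n+'2.png'); x0,y0,x1,y1=b
    cv2.imwrite('pics/z2'+n+'.png',cv2.resize(cv2.imread('pics/'+n+'2.png')[y0:y1,x0:x1],None,fx=3,fy=3))
s=bot.read_state(); print(s['time_s'],s['position'],s['tcp_rot'],s['joint_positions'],s['force'],s['opening'])
```

```text
4.0833 [ 0.3383 -0.2621  0.3949] [[ 0.0035  0.2337  0.9723]
 [-0.005   0.9723 -0.2337]
 [-1.     -0.004   0.0046]] [-52.7942  15.9271 109.8286  -0.0137  53.8956 -39.2731] [-0.386   0.1878 -0.0096] 0.5597465806726627
```

View pics/z2side.png

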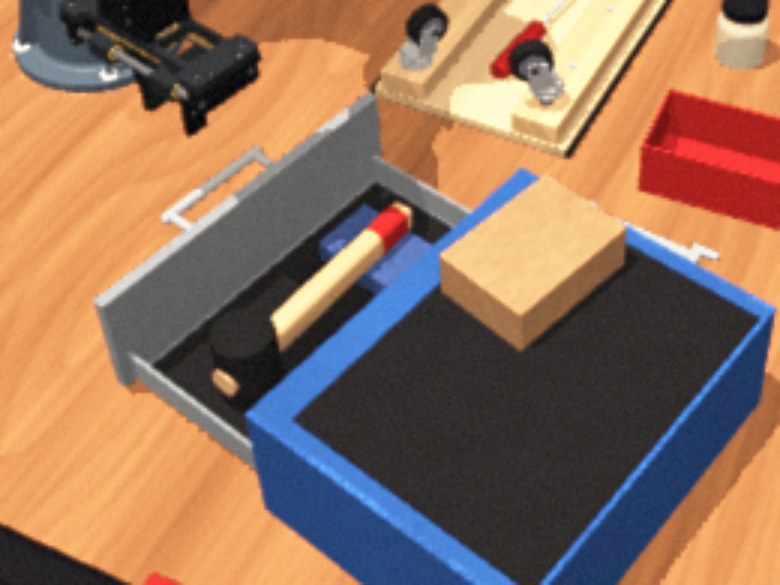

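View pics/z2top.png

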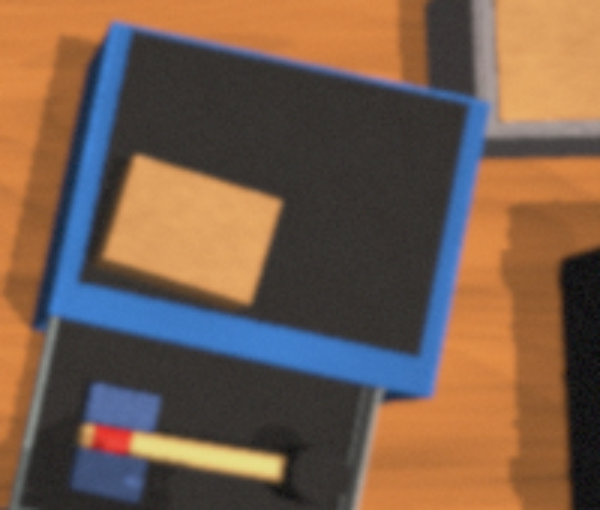

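The drawer is out. In the top view the mallet's handle runs from image (388,205) at its red end to (455,217), with the black head at about (457,218). In the side view the head is at about (222,293) and the handle end at (272,250). Now I measure the mallet.

Run:
```python
from h import *
np.set_printoptions(precision=4,suppress=True)
d=np.array([.2342,.9722]);ax=np.array([.9722,-.2342])
s_in=.624-.19
for n in('top2','side2'):
    C=load(n);W=cloud(C); hsv=cv2.cvtColor(C['frame'],cv2.COLOR_RGB2HSV).astype(int)
    s=W[...,:2]@ax;t=W[...,:2]@d;z=W[...,2]
    box=(s>s_in+.02)&(s<s_in+.18)&(abs(t+.15)<.17)
    f=box&(hsv[...,1]>70)&(hsv[...,2]>110)&((hsv[...,0]<35)|(hsv[...,0]>170))&(z>.055)&(z<.1)
    f=cv2.morphologyEx(f.astype(np.uint8),cv2.MORPH_OPEN,np.ones((2,2)))>0
    print(n,'handle px',f.sum(),'z',np.percentile(z[f],[5,50,95]),'s',np.percentile(s[f],[2,50,98]),'t',np.percentile(t[f],[0,1,50,99,100]))
    top=f&(z>np.median(z[f])-.006)
    p=np.polyfit(t[top],s[top],1);print(' s=',p,'s at t=-.2',np.polyval(p,-.2),'zfit',np.polyfit(t[top],z[top],1))
    h=box&(z>.092)&(z<.118)&(hsv[...,2]<80)
    print(' head',h.sum(),'s',np.percentile(s[h],[1,50,99]),'t',np.percentile(t[h],[1,50,99]),'z',np.median(z[h]))
    # front panel top
    b=(z>.122)&(z<.14)&(s<s_in+.03)&(s>s_in-.03)&(abs(t+.15)<.19); print(' panel',b.sum(),np.percentile(s[b],[2,50,98]) if b.sum() else 0,np.percentile(t[b],[2,98]) if b.sum() else 0)
    b=(z>.09)&(z<.12)&(s<s_in-.03)&(s>s_in-.07)&(abs(t+.15)<.09); print(' bar',b.sum(),np.percentile(s[b],[2,50,98]) if b.sum() else 0)
```

```text
top2 handle px 557 z [nan nan nan] s [nan nan nan] t [nan nan nan nan nan]Traceback (most recent call last):
  File "<stdin>", line 13, in <module>
    raise TypeError("expected non-empty vector for x")
TypeError: expected non-empty vector for x
```

```bash
cat > m.py <<'E'
from h import *
import sys
np.set_printoptions(precision=4,suppress=True)
d=np.array([.2342,.9722]);ax=np.array([.9722,-.2342])
s_in=.624-.19
for n in sys.argv[1:]:
    C=load(n);W=cloud(C); hsv=cv2.cvtColor(C['frame'],cv2.COLOR_RGB2HSV).astype(int)
    W[np.isnan(W)]=-9
    s=W[...,:2]@ax;t=W[...,:2]@d;z=W[...,2]
    box=(s>s_in+.02)&(s<s_in+.18)&(abs(t+.15)<.17)
    f=box&(hsv[...,1]>70)&(hsv[...,2]>110)&((hsv[...,0]<35)|(hsv[...,0]>170))&(z>.055)&(z<.1)
    print(n,'handle px',f.sum(),'z',np.percentile(z[f],[5,50,95]),'s',np.percentile(s[f],[2,50,98]),'t',np.percentile(t[f],[0,1,50,99,100]))
    top=f&(z>np.median(z[f])-.006)
    p=np.polyfit(t[top],s[top],1);print(' s=',p,'s at t=-.2',np.polyval(p,-.2),'zfit',np.polyfit(t[top],z[top],1))
    h=box&(z>.092)&(z<.118)&(hsv[...,2]<80)
    print(' head',h.sum(),'s',np.percentile(s[h],[1,50,99]),'t',np.percentile(t[h],[1,50,99]),'z',np.median(z[h]))
    b=(z>.122)&(z<.14)&(s<s_in+.03)&(s>s_in-.03)&(abs(t+.15)<.19); print(' panel',b.sum(),np.percentile(s[b],[2,50,98]) if b.sum() else 0,np.percentile(t[b],[2,98]) if b.sum() else 0)
    b=(z>.09)&(z<.12)&(s<s_in-.03)&(s>s_in-.07)&(abs(t+.15)<.09); print(' bar',b.sum(),np.percentile(s[b],[2,50,98]) if b.sum() else 0)
E
python3 m.py top2 side2
```

```text
top2 handle px 562 z [0.071  0.0777 0.082 ] s [0.5338 0.5476 0.5618] t [-0.32   -0.2337 -0.1347 -0.0348 -0.0333]
 s= [-0.0468  0.5417] s at t=-.2 0.5511089501060095 zfit [0.002  0.0782]
 head 346 s [0.5268 0.5537 0.5814] t [-0.2891 -0.2605 -0.2343] z 0.10572660460593308
 panel 464 [0.4411 0.4488 0.4545] [-0.3134  0.023 ]
 bar 177 [0.3901 0.3962 0.4018]
side2 handle px 487 z [0.0579 0.0724 0.0782] s [0.5357 0.5568 0.5659] t [-0.298  -0.296  -0.1377 -0.0387 -0.0364]
 s= [-0.0542  0.5444] s at t=-.2 0.5552232876073618 zfit [0.0088 0.0751]
 head 344 s [0.5259 0.5583 0.5837] t [-0.293  -0.2665 -0.2376] z 0.10322934848729037
 panel 619 [0.4401 0.4504 0.4569] [-0.3315  0.017 ]
 bar 151 [0.3905 0.398  0.403 ]
```

Run:
```python
from h import *
np.set_printoptions(precision=4,suppress=True)
d=np.array([.2342,.9722]);ax=np.array([.9722,-.2342])
for n,c in(('top0',.5795),('top2',.396),('side0',.5795),('side2',.396)):
    C=load(n);W=cloud(C);W[np.isnan(W)]=-9
    s=W[...,:2]@ax;t=W[...,:2]@d;z=W[...,2]
    b=(abs(z-.112)<.012)&(abs(s-c)<.014)&(abs(t+.153)<.05)
    q=s[b]; print(n,b.sum(),q.mean(),np.percentile(q,[3,50,97]),t[b].mean())
for n in('top2','side2'):
    C=load(n);W=cloud(C);W[np.isnan(W)]=-9;hsv=cv2.cvtColor(C['frame'],cv2.COLOR_RGB2HSV).astype(int)
    s=W[...,:2]@ax;t=W[...,:2]@d;z=W[...,2]
    b=(abs(z-.141)<.008)&(s>.6)&(s<.68)&(abs(t+.15)<.15)&(hsv[...,0]>95)&(hsv[...,0]<125)&(hsv[...,1]>120)
    print(n,b.sum(),np.percentile(s[b],[1,3,50,99])); tt=t[b];p=[s[b][(tt>a)&(tt<a+.05)].min() for a in(-.3,-.25,-.2,-.15,-.1,-.05)];print(p)
```

```text
top0 145 0.580029791077442 [0.5745 0.5797 0.586 ] -0.15210897554814906
top2 146 0.3960368609143342 [0.3902 0.3962 0.4015] -0.15171977564813868
side0 138 0.5816046374404966 [0.5754 0.5823 0.5868] -0.1533682513086346
side2 122 0.3978368872928179 [0.3917 0.398  0.403 ] -0.15270229474741598
top2 1337 [0.6446 0.645  0.6618 0.6796]
[np.float64(0.6441836387760033), np.float64(0.6439172564581707), np.float64(0.6442773951469987), np.float64(0.64430068629672), np.float64(0.6441850817153956), np.float64(0.6445326851436799)]
side2 850 [0.6431 0.6443 0.6581 0.6792]
[np.float64(0.6410133795398946), np.float64(0.6436351463327171), np.float64(0.6428404478818681), np.float64(0.6428007122392437), np.float64(0.6435091926491955), np.float64(0.6457298619623356)]
```

The same filter on both pictures gives a drawer travel of only about 184 mm. That is right at the threshold, and my release may have nudged it back, so I'll grip the bar again and pull cleanly against the stop.

step_arm --motion '[[[0,0,0,6,-1,-35,50],[0,0,0,6,-1,-70,50],[0,0,0,6,-1,-105,50],[0,0,0,6,-1,-121,50],[0,0,0,6,-1,-121,0],[0,0,0,6,-1,-121,0],[0,0,0,6,-1,-121,0],[0,0,0,6,-1,-121,0],[0,0,0,6,-1,-121,0],[0,0,0,6,-1,-121,0],[0,0,0,6,-1,-121,0],[0,0,0,6,-1,-121,0]]]'

```text
time_s: 5.08
position: [0.3441, -0.2626, 0.2725]
tcp_rot: [[0.0, 0.233, 0.973], [-0.001, 0.973, -0.233], [-1.0, -0.001, 0.0]]
force: [-2.5, -0.5, 6.8]
opening: 0.124
```

step_arm --motion '[[[0,0,0,-3,1,0,0],[0,0,0,-7,2,0,0],[0,0,0,-11,3,0,0],[0,0,0,-14,3,0,0],[0,0,0,-14,3,0,0],[0,0,0,-14,3,0,0]]]'

```text
time_s: 5.58
position: [0.3376, -0.2611, 0.2725]
tcp_rot: [[0.022, 0.243, 0.97], [-0.009, 0.97, -0.243], [-1.0, -0.004, 0.024]]
force: [43.4, 16.9, -10.7]
opening: 0.125
```

step_arm --motion '[[[0,0,0,0,0,0,25],[0,0,0,0,0,0,40],[0,0,0,0,0,0,40],[0,0,0,0,0,0,40],[0,0,0,5,-1,0,40],[0,0,0,8,-2,20,40],[0,0,0,8,-2,60,40],[0,0,0,8,-2,100,50],[0,0,0,8,-2,122,50]]]'

```text
time_s: 6.33
position: [0.3385, -0.2621, 0.3969]
tcp_rot: [[0.002, 0.233, 0.972], [-0.003, 0.972, -0.233], [-1.0, -0.003, 0.003]]
force: [0.3, -0.1, -0.3]
opening: 0.528
```

```bash
python3 - <<'E'
from h import *
np.set_printoptions(precision=4,suppress=True)
d=np.array([.2342,.9722]);ax=np.array([.9722,-.2342])
snap('top','top3.png');snap('side','side3.png')
for n,c in(('top3',.393),('side3',.393)):
    C=load(n);W=cloud(C);W[np.isnan(W)]=-9
    s=W[...,:2]@ax;t=W[...,:2]@d;z=W[...,2]
    b=(abs(z-.112)<.012)&(abs(s-c)<.014)&(abs(t+.153)<.05)
    q=s[b]; print(n,b.sum(),q.mean(),np.percentile(q,[3,50,97]),t[b].mean())
s=bot.read_state(); print(s['time_s'],s['position'],s['joint_positions'],s['force'],s['opening'])
E
python3 m.py top3 side3
```

```text
top3 141 0.39600833646623257 [0.3902 0.3961 0.4016] -0.15116987818014763
side3 121 0.39764996331395475 [0.3915 0.3979 0.4034] -0.15406839866522803
6.4333 [ 0.3389 -0.2625  0.3972] [-52.7672  15.7316 109.6145  -0.0212  54.1246 -39.2558] [-0.3151  0.4797  0.2532] 0.5607640092668698
top3 handle px 561 z [0.0717 0.0777 0.0825] s [0.5335 0.5476 0.5617] t [-0.2351 -0.2324 -0.1329 -0.0348 -0.0329]
 s= [-0.0497  0.5412] s at t=-.2 0.5511646321168506 zfit [-0.0027  0.0776]
 head 347 s [0.5266 0.5539 0.5812] t [-0.2891 -0.2603 -0.2339] z 0.10551134700713938
 panel 484 [0.4411 0.4485 0.4545] [-0.3126  0.0226]
 bar 172 [0.3901 0.3962 0.4019]
side3 handle px 484 z [0.0572 0.0722 0.0788] s [0.5361 0.5567 0.5655] t [-0.2967 -0.2961 -0.138  -0.0386  0.0134]
 s= [-0.0525  0.5447] s at t=-.2 0.5552110303113821 zfit [0.0095 0.0753]
 head 344 s [0.5265 0.5576 0.5836] t [-0.293  -0.2673 -0.2374] z 0.10312487471223875
 panel 622 [0.4396 0.4505 0.4566] [-0.3312  0.0166]
 bar 156 [0.3902 0.3978 0.4033]
```

The bar reads the same as before the second pull (s = 0.396), so the drawer really is at its stop. From the mallet measurements: head axis at t ≈ -0.262, handle top at z ≈ 0.078, handle turned about 2.9° from the unit's y. A deep grasp would jam the 190 mm body between the front panel and the unit, so I'll grip shallowly with a slight tilt.

step_arm --motion '[[[0,0,0,28,-12,0,50],[0,0,0.5,56,-24,0,50],[-0.2,-0.7,1,85,-37,0,50],[-0.4,-1.4,2,114,-50,-10,50],[-0.5,-2.2,2.9,143,-63,-25,50],[-0.5,-2.2,2.9,143,-63,-55,50],[-0.5,-2.2,2.9,143,-63,-85,50],[-0.5,-2.2,2.9,143,-63,-110,50],[-0.5,-2.2,2.9,143,-63,-125,50],[-0.5,-2.2,2.9,143,-63,-132,50],[-0.5,-2.2,2.9,143,-63,-132,50]]]'

```text
time_s: 7.35
position: [0.4803, -0.324, 0.2586]
tcp_rot: [[0.034, 0.184, 0.982], [-0.003, 0.983, -0.184], [-0.999, 0.003, 0.034]]
force: [0.4, 0.1, 0.5]
opening: 0.573
```

Run:
```python
from h import *
np.set_printoptions(precision=4,suppress=True)
d=np.array([.2342,.9722]);ax=np.array([.9722,-.2342])
for n,b in(('side',(140,180,400,375)),('top',(360,110,560,230))):
    c=snap(n,n+'4.png'); x0,y0,x1,y1=b
    cv2.imwrite('pics/z4'+n+'.png',cv2.resize(cv2.imread('pics/'+n+'4.png')[y0:y1,x0:x1],None,fx=3,fy=3))
s=bot.read_state(); g=s['position']+.1635*s['tcp_rot'][:,0]
print(s['time_s'],s['position'],s['tcp_rot'],s['force'],s['opening'],'grasp',g,g[:2]@ax,g[:2]@d)
```

```text
7.45 [ 0.4812 -0.3248  0.2615] [[ 0.0382  0.1841  0.9822]
 [-0.0074  0.9829 -0.1839]
 [-0.9992 -0.0003  0.0389]] [0.0483 0.0526 1.4456] 0.5733321808609838 grasp [ 0.4875 -0.326   0.0981] 0.550275310690384 -0.2028029155630344
```

View pics/z4side.png

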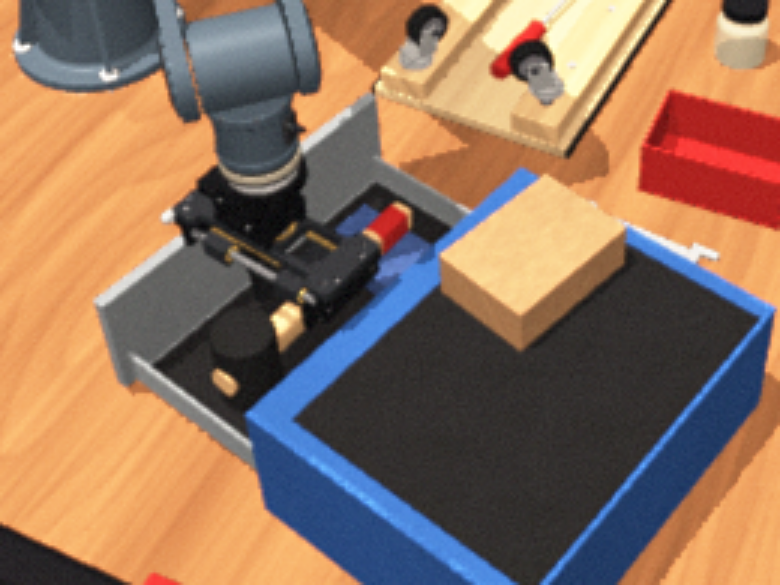

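View pics/z4top.png

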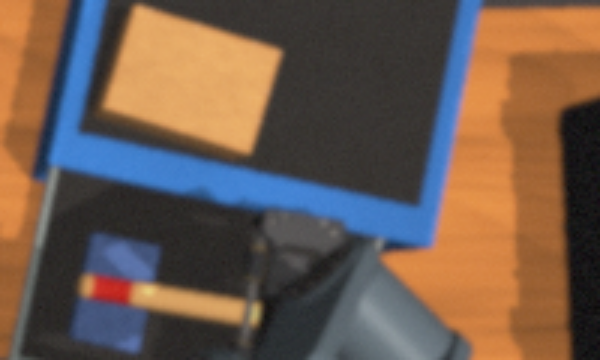

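The fingers straddle the handle beside the head, and the far end of the body (zoom side view (350,265)) sits just short of the unit's edge. I'll lower the last 11 mm while watching the force.

step_arm --motion '[[[0,0,0,0,-1,-5,50],[0,0,0,0,-1,-9,50],[0,0,0,0,-1,-11,50],[0,0,0,0,-1,-11,50]]]'

```text
time_s: 7.78
position: [0.4812, -0.3256, 0.2508]
tcp_rot: [[0.039, 0.184, 0.982], [-0.008, 0.983, -0.184], [-0.999, -0.001, 0.039]]
force: [-1.0, 1.1, -0.4]
opening: 0.574
```

step_arm --motion '[[[0,0,0,0,0,-2,50],[0,0,0,0,0,-2,50]]]'

```text
time_s: 7.95
position: [0.4813, -0.3256, 0.2488]
tcp_rot: [[0.039, 0.184, 0.982], [-0.008, 0.983, -0.184], [-0.999, -0.001, 0.039]]
force: [-0.2, 0.8, 0.8]
opening: 0.575
```

step_arm --motion '[[[0,0,0,0,0,-1,50],[0,0,0,0,0,-3,50],[0,0,0,0,0,-3,50]]]'

```text
time_s: 8.2
position: [0.4812, -0.3256, 0.2455]
tcp_rot: [[0.038, 0.184, 0.982], [-0.007, 0.983, -0.184], [-0.999, -0.0, 0.039]]
force: [-0.6, -0.1, -0.6]
opening: 0.579
```

step_arm --motion '[[[0,0,0,0,0,-2,50],[0,0,0,0,0,-4,50],[0,0,0,0,0,-4,50]]]'

```text
time_s: 8.45
position: [0.4812, -0.3255, 0.2413]
tcp_rot: [[0.038, 0.184, 0.982], [-0.007, 0.983, -0.184], [-0.999, -0.0, 0.039]]
force: [-0.4, -0.2, -0.3]
opening: 0.578
```

step_arm --motion '[[[0,0,0,0,0,-2,50],[0,0,0,0,0,-4,50],[0,0,0,0,0,-4,50]]]'

```text
time_s: 8.7
position: [0.4812, -0.3255, 0.2373]
tcp_rot: [[0.038, 0.184, 0.982], [-0.007, 0.983, -0.184], [-0.999, -0.0, 0.039]]
force: [0.9, 0.9, 0.3]
opening: 0.573
```

Still no contact; the grasp point is at 0.074 m and the pads overlap most of the handle. I'll close now.

step_arm --motion '[[[0,0,0,0,0,0,0],[0,0,0,0,0,0,0],[0,0,0,0,0,0,0],[0,0,0,0,0,0,0],[0,0,0,0,0,0,0],[0,0,0,0,0,0,0],[0,0,0,0,0,0,0]]]'

```text
time_s: 9.28
position: [0.481, -0.3254, 0.2378]
tcp_rot: [[0.038, 0.184, 0.982], [-0.007, 0.983, -0.184], [-0.999, 0.0, 0.038]]
force: [-0.5, 1.6, 2.2]
opening: 0.276
```

step_arm --motion '[[[0,0,0,0,0,5,0],[0,0,0,0,0,15,0],[0,0,0,0,0,30,0],[0,0,0,0,0,50,0],[0,0,0,0,0,75,0],[0,0,0,0,0,100,0],[0,0,0,0,0,125,0],[0,0,0,0,0,145,0],[0.5,2.2,0,0,0,160,0],[0.5,2.2,0,0,0,160,0]]]'

```text
time_s: 10.12
position: [0.482, -0.326, 0.4017]
tcp_rot: [[0.005, 0.184, 0.983], [-0.004, 0.983, -0.184], [-1.0, -0.003, 0.005]]
force: [0.9, -0.8, -3.8]
opening: 0.273
```

Run:
```python
from h import *
np.set_printoptions(precision=4,suppress=True)
for n,b in(('side',(140,120,400,315)),('top',(360,110,560,260))):
    c=snap(n,n+'5.png'); x0,y0,x1,y1=b
    cv2.imwrite('pics/z5'+n+'.png',cv2.resize(cv2.imread('pics/'+n+'5.png')[y0:y1,x0:x1],None,fx=3,fy=3))
s=bot.read_state(); g=s['position']+.1635*s['tcp_rot'][:,0]
print(s['time_s'],s['position'],s['tcp_rot'],s['force'],s['moment'],s['opening'],'grasp',g, s['joint_positions'])
```

```text
10.2167 [ 0.4812 -0.3253  0.3979] [[ 0.0018  0.1836  0.983 ]
 [ 0.0005  0.983  -0.1836]
 [-1.      0.0008  0.0016]] [-0.5004 -0.8533 -4.9759] [ 0.2364 -0.0702 -0.026 ] 0.2759674957836961 grasp [ 0.4815 -0.3252  0.2344] [-45.0955  27.2586  89.0144   0.1043  63.677  -34.5608]
```

View pics/z5side.png

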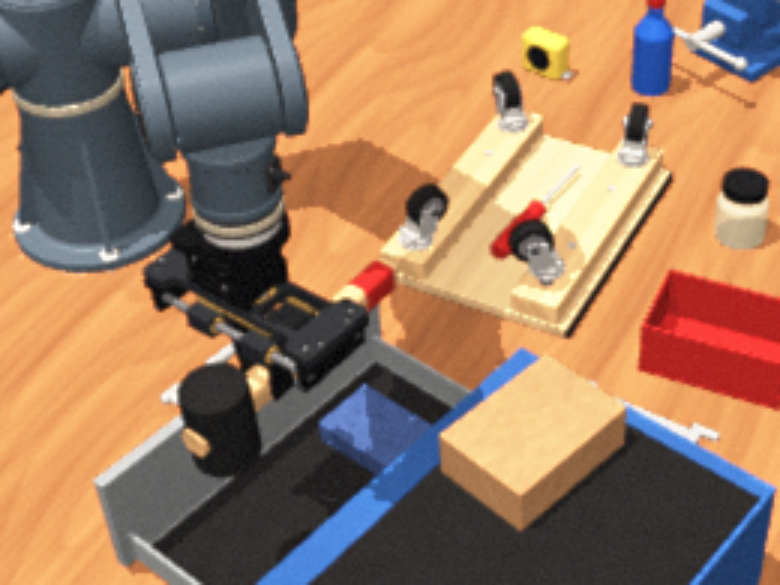

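View pics/z5top.png

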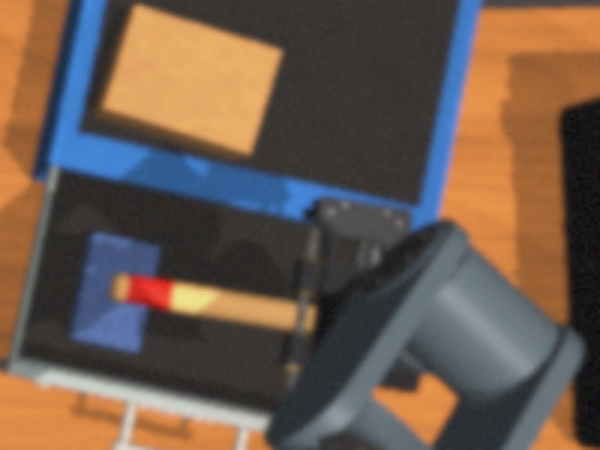

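The mallet hangs from the gripper, with the head at side zoom (220,415) and the handle end at (375,285), roughly level. Next I check how it sits in the hand.

Run:
```python
from h import *
np.set_printoptions(precision=4,suppress=True)
h=np.array([.1836,.983]);n=np.array([.983,-.1836]);g=np.array([.4815,-.3252,.2344])
for f in('side5','top5'):
    C=load(f);W=cloud(C);W[np.isnan(W)]=-9;hsv=cv2.cvtColor(C['frame'],cv2.COLOR_RGB2HSV).astype(int)
    R=W-g; a=R[...,:2]@h; b=R[...,:2]@n; z=W[...,2]
    m=(abs(b)<.03)&(a>.03)&(a<.2)&(z>.17)&(z<.26)&(hsv[...,1]>70)&(hsv[...,2]>90)
    p=[]
    for lo in np.arange(.04,.18,.02):
        k=m&(a>lo)&(a<lo+.02)
        if k.sum()>3: p.append((round(lo,2),k.sum(),np.percentile(z[k],92).round(4),np.median(b[k]).round(4)))
    print(f,p,'end',np.percentile(a[m],99.5))
    m=(abs(b)<.06)&(a<-.02)&(a>-.13)&(z>.15)&(z<.31)&(hsv[...,2]<70)
    tp=m&(z>np.percentile(z[m],97)-.006) if m.sum() else m
    print('head',m.sum(), tp.sum(),W[tp].mean(0) if m.sum() else 0,a[tp].min(),a[tp].max(),b[tp].min(),b[tp].max(),'z',np.percentile(z[m],[1,99]))
    A=np.c_[W[tp][:,:2]-W[tp][:,:2].mean(0),np.ones(tp.sum())]; print('tilt',np.linalg.lstsq(A,W[tp][:,2],rcond=None)[0])
```

```text
side5 [(np.float64(0.1), np.int64(25), np.float64(0.2443), np.float64(0.0109)), (np.float64(0.12), np.int64(72), np.float64(0.2455), np.float64(0.012)), (np.float64(0.14), np.int64(71), np.float64(0.2455), np.float64(0.0114)), (np.float64(0.16), np.int64(17), np.float64(0.2446), np.float64(0.0122))] end 0.16703637984962397
head 814 55 [ 0.4778 -0.3628  0.3048] -0.04160147785699787 -0.02116777798350692 -0.03876540151302188 0.047582478695622134 z [0.1849 0.3082]
tilt [0.0114 0.1136 0.3048]
top5 [(np.float64(0.04), np.int64(73), np.float64(0.2445), np.float64(0.0023)), (np.float64(0.06), np.int64(74), np.float64(0.2452), np.float64(0.0021)), (np.float64(0.08), np.int64(74), np.float64(0.2455), np.float64(0.0021)), (np.float64(0.1), np.int64(71), np.float64(0.2456), np.float64(0.0022)), (np.float64(0.12), np.int64(76), np.float64(0.2472), np.float64(0.0021)), (np.float64(0.14), np.int64(76), np.float64(0.2468), np.float64(0.0015)), (np.float64(0.16), np.int64(42), np.float64(0.2457), np.float64(0.0022))] end 0.1694460329750158Traceback (most recent call last):
  File "<stdin>", line 15, in <module>
    return umr_minimum(a, axis, None, out, keepdims, initial, where)
ValueError: zero-size array to reduction operation minimum which has no identity
```

step_arm --motion '[[[0,0,0,4,20,10,0],[0,0,0,11,55,15,0],[0,0,0,19,93,15,0],[0,0,0,26,131,15,0],[0,0,0,34,169,15,0],[0,0,0,41,207,15,0],[0,0,0,49,245,15,0],[0,0,0,56,283,15,0],[0,0,0,64,321,15,0],[0,0,0,71,359,15,0],[0,0,0,79,397,15,0],[0,0,0,85,430,10,0]]]'

```text
time_s: 11.22
position: [0.5663, 0.1069, 0.4066]
tcp_rot: [[0.0, 0.183, 0.983], [0.002, 0.983, -0.183], [-1.0, 0.002, -0.0]]
force: [0.8, -0.0, -3.9]
opening: 0.272
```

step_arm --motion '[[[0,0,0,4,15,-5,0],[0,0,0,4,20,-10,0],[0,0,0,4,20,-10,0],[0,0,0,4,20,-10,0]]]'

```text
time_s: 11.55
position: [0.5697, 0.1239, 0.3961]
tcp_rot: [[-0.003, 0.183, 0.983], [0.0, 0.983, -0.183], [-1.0, -0.0, -0.003]]
force: [-0.7, -0.6, -5.2]
opening: 0.276
```

Run:
```python
from h import *
np.set_printoptions(precision=4,suppress=True)
for n,b in(('side',(220,60,420,240)),('top',(180,130,380,280))):
    c=snap(n,n+'6.png'); x0,y0,x1,y1=b
    cv2.imwrite('pics/z6'+n+'.png',cv2.resize(cv2.imread('pics/'+n+'6.png')[y0:y1,x0:x1],None,fx=4,fy=4,interpolation=cv2.INTER_CUBIC)[:600,:800])
s=bot.read_state(); g=s['position']+.1635*s['tcp_rot'][:,0]
print(s['time_s'],s['position'],s['tcp_rot'],s['force'],s['moment'],s['opening'],'grasp',g, s['joint_positions'])
```

```text
11.65 [0.5702 0.1231 0.3972] [[-0.0009  0.1852  0.9827]
 [ 0.0005  0.9827 -0.1852]
 [-1.      0.0003 -0.0009]] [-0.6351 -0.8385 -4.961 ] [ 0.1269 -0.1098  0.0657] 0.27356211959712434 grasp [0.57   0.1232 0.2337] [ 1.2058 27.5088 88.6734  0.0338 63.8665 11.8628]
```

View pics/z6side.png

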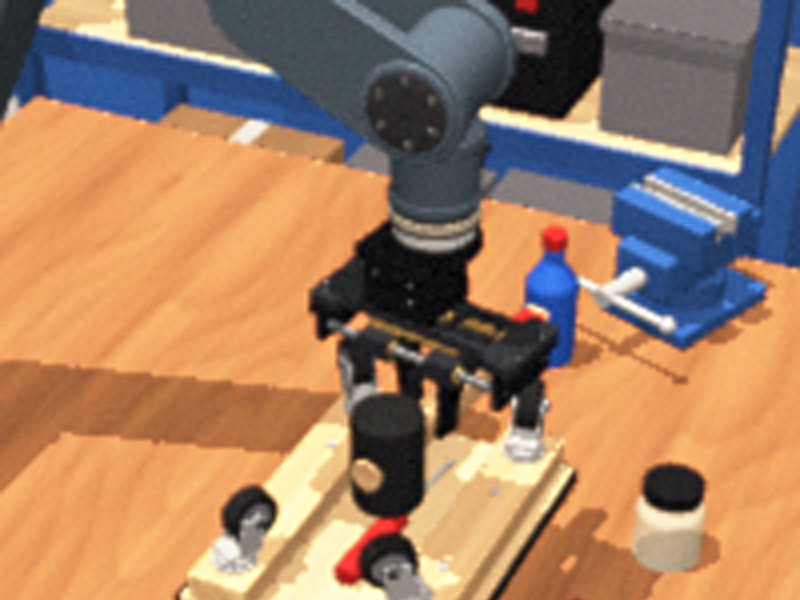

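View pics/z6top.png

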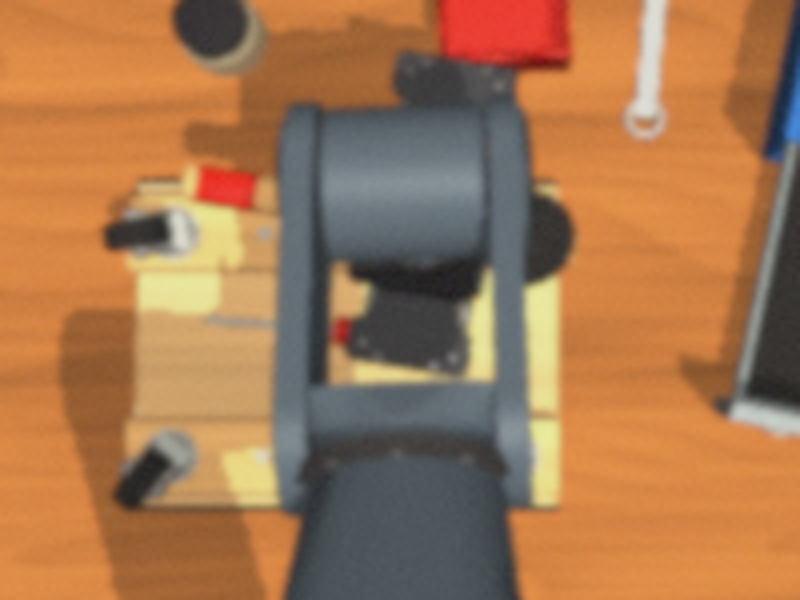

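The head, at zoom side (388,455), hangs directly above the loose wheel at (388,550). I check its position against the castor in numbers.

Run:
```python
from h import *
np.set_printoptions(precision=4,suppress=True)
for f in('side6','top6'):
    C=load(f);W=cloud(C);W[np.isnan(W)]=-9;hsv=cv2.cvtColor(C['frame'],cv2.COLOR_RGB2HSV).astype(int)
    z=W[...,2]
    m=(abs(W[...,0]-.56)<.045)&(W[...,1]>.015)&(W[...,1]<.1)&(z>.17)&(z<.29)&(hsv[...,2]<80)
    if m.sum(): print(f,m.sum(),'z',np.percentile(z[m],[1,5,95,99]))
    tp=m&(z>.262)
    if tp.sum(): print('top',tp.sum(),W[tp].min(0),W[tp].max(0),W[tp].mean(0), (W[tp].min(0)+W[tp].max(0))/2)
    m=(abs(W[...,0]-.56)<.045)&(W[...,1]>.015)&(W[...,1]<.1)&(z>.12)&(z<.15)&(hsv[...,2]<90)
    if m.sum(): print('castor',m.sum(),W[m].mean(0),np.percentile(z[m],[50,98]))
```

```text
side6 458 z [0.1777 0.1846 0.262  0.2883]
top 26 [0.5261 0.0355 0.262 ] [0.6029 0.0983 0.2899] [0.5592 0.0694 0.2715] [0.5645 0.0669 0.276 ]
castor 55 [0.5626 0.059  0.1273] [0.1273 0.1341]
top6 143 z [0.2569 0.2583 0.2652 0.2667]
top 69 [0.533  0.0407 0.262 ] [0.5841 0.0665 0.2672] [0.5575 0.0534 0.2637] [0.5585 0.0536 0.2646]
```

step_arm --motion '[[[0,0,0,0,1,15,0],[0,0,0,0,1,20,0],[0,0,0,0,1,-20,0],[0,0,0,0,1,-58,0],[0,0,0,0,1,-45,0],[0,0,0,0,1,-15,0],[0,0,0,0,1,0,0],[0,0,0,0,1,0,0]]]'

```text
time_s: 12.32
position: [0.5721, 0.1243, 0.4016]
tcp_rot: [[0.01, 0.185, 0.983], [0.001, 0.983, -0.185], [-1.0, 0.003, 0.009]]
force: [0.7, 0.1, -4.0]
opening: 0.273
```

```bash
cat > k.py <<'E'
import sys
from h import *
np.set_printoptions(precision=4,suppress=True)
k=sys.argv[1]
c=snap('side','side%s.png'%k); x0,y0,x1,y1=220,100,420,240
cv2.imwrite('pics/z%s.png'%k,cv2.resize(cv2.imread('pics/side%s.png'%k)[y0:y1,x0:x1],None,fx=4,fy=4,interpolation=cv2.INTER_CUBIC))
s=bot.read_state(); print(s['time_s'],s['position'],s['tcp_rot'][:,0],s['force'],s['moment'],s['opening'])
W=cloud(c);W[np.isnan(W)]=-9;hsv=cv2.cvtColor(c['frame'],cv2.COLOR_RGB2HSV).astype(int);z=W[...,2]
for nm,(x,y) in dict(loose=(.561,.064),ref=(.413,.09),ref2=(.5795,.348),ref3=(.398,.348)).items():
    m=(np.hypot(W[...,0]-x,W[...,1]-y)<.02)&(z>.095)&(z<.15)&(hsv[...,2]<90)
    if m.sum(): q=np.sort(z[m]);print(nm,m.sum(),q[-8:])
E
python3 k.py 7
```

```text
12.3667 [0.5713 0.1244 0.3998] [ 0.0063  0.001  -1.    ] [ 0.1239  0.5165 -4.8842] [ 0.1955 -0.1044  0.0449] 0.27575077713848917
loose 56 [0.1132 0.1135 0.1138 0.1141 0.1141 0.1142 0.115  0.1158]
ref 51 [0.1107 0.1107 0.1109 0.1118 0.1125 0.1133 0.1138 0.1141]
ref2 37 [0.1088 0.1094 0.1106 0.1107 0.1108 0.1111 0.1113 0.1126]
ref3 32 [0.1085 0.1103 0.1103 0.1105 0.1108 0.1111 0.1133 0.1135]
```

View pics/z7.png

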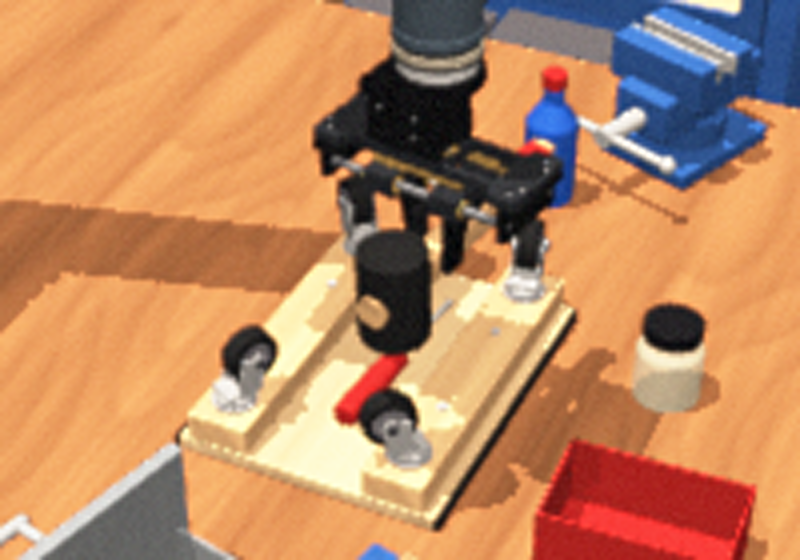

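One blow drove the wheel from 133 mm down to about 114 mm, with the seated ones reading 111–114. It is nearly home, so I give it a second, slightly deeper blow to seat the flange for certain.

step_arm --motion '[[[0,0,0,0,0,10,0],[0,0,0,0,0,10,0],[0,0,0,0,0,-28,0],[0,0,0,0,0,-64,0],[0,0,0,0,0,-66,0],[0,0,0,0,0,-45,0],[0,0,0,0,0,-10,0],[0,0,0,0,0,10,0],[0,0,0,0,0,10,0]]]'

```text
time_s: 13.12
position: [0.5717, 0.1254, 0.4129]
tcp_rot: [[0.01, 0.184, 0.983], [0.001, 0.983, -0.184], [-1.0, 0.003, 0.01]]
force: [2.4, 0.2, -5.3]
opening: 0.273
```

```bash
python3 k.py 8; python3 k.py 8b
```

```text
13.1667 [0.5709 0.1253 0.4104] [ 0.0061  0.0011 -1.    ] [-1.124  -0.6603 -5.1339] [ 0.1271 -0.1106 -0.0173] 0.2721362257947247
loose 62 [0.1105 0.1107 0.1118 0.1121 0.1122 0.1126 0.1127 0.1135]
ref 52 [0.1109 0.1109 0.1113 0.1118 0.1121 0.1131 0.114  0.1152]
ref2 35 [0.1089 0.109  0.1094 0.1106 0.111  0.1121 0.1128 0.113 ]
ref3 38 [0.1095 0.1105 0.1109 0.1126 0.1135 0.1138 0.1138 0.1147]
13.2167 [0.57   0.1253 0.4083] [ 0.001  0.001 -1.   ] [-0.959  -0.1632 -5.5964] [ 0.1695 -0.049   0.0069] 0.2763023034410367
loose 58 [0.1111 0.1117 0.1119 0.112  0.1121 0.1134 0.1134 0.1136]
ref 53 [0.1116 0.1124 0.1125 0.1128 0.1133 0.1134 0.1136 0.1149]
ref2 33 [0.1094 0.1102 0.1105 0.1107 0.1112 0.1116 0.1142 0.1149]
ref3 38 [0.1108 0.1121 0.1122 0.1129 0.1129 0.1144 0.1146 0.115 ]
```

View pics/z8.png

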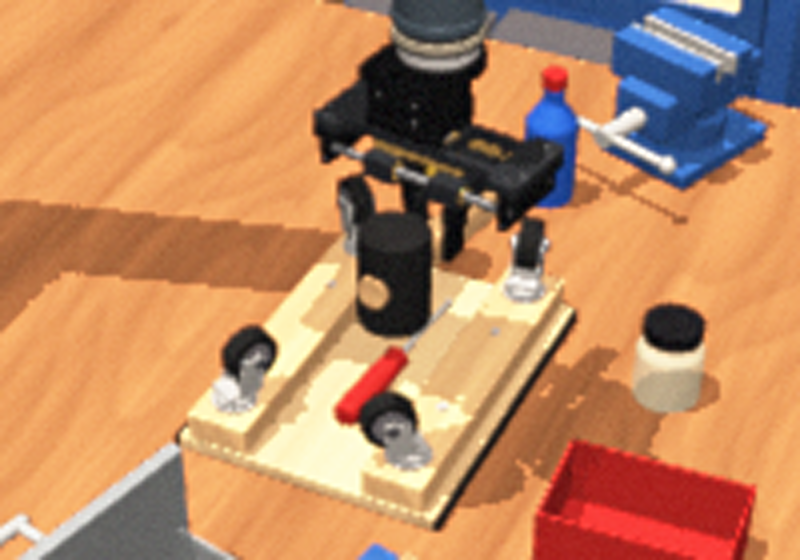

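The loose wheel now reads the same height as the seated ones. I'll do one more blow and stop the call while in contact; the force there will show whether the flange is bottomed.

step_arm --motion '[[[0,0,0,0,0,-38,0],[0,0,0,0,0,-74,0],[0,0,0,0,0,-82,0],[0,0,0,0,0,-82,0],[0,0,0,0,0,-82,0]]]'

```text
time_s: 13.63
position: [0.5698, 0.1253, 0.3248]
tcp_rot: [[-0.004, 0.184, 0.983], [0.0, 0.983, -0.184], [-1.0, -0.0, -0.004]]
force: [-0.4, 0.5, -4.9]
opening: 0.275
```

step_arm --motion '[[[0,0,0,0,0,-3,0],[0,0,0,0,0,-3,0],[0,0,0,0,0,-3,0]]]'

```text
time_s: 13.88
position: [0.5703, 0.1253, 0.3233]
tcp_rot: [[0.001, 0.184, 0.983], [0.001, 0.983, -0.184], [-1.0, 0.001, 0.0]]
force: [-0.3, 0.3, -4.5]
opening: 0.275
```

```bash
python3 k.py 9
python3 - <<'E'
from h import *
c=snap('top','top9.png')
cv2.imwrite('pics/z9t.png',cv2.resize(cv2.imread('pics/top9.png')[130:280,180:380],None,fx=4,fy=4))
E
```

```text
13.9333 [0.5703 0.1253 0.3234] [ 0.0009  0.0009 -1.    ] [ 0.2006  0.4489 -4.9626] [ 0.1234 -0.1019  0.0388] 0.2730010552953832
loose 12 [0.0988 0.1001 0.1001 0.1006 0.1009 0.1019 0.1042 0.1063]
ref 55 [0.11   0.11   0.111  0.1116 0.1124 0.1124 0.1128 0.1132]
ref2 17 [0.1097 0.1101 0.1103 0.1104 0.1104 0.1106 0.1118 0.112 ]
ref3 1 [0.1064]
```

View pics/z9.png

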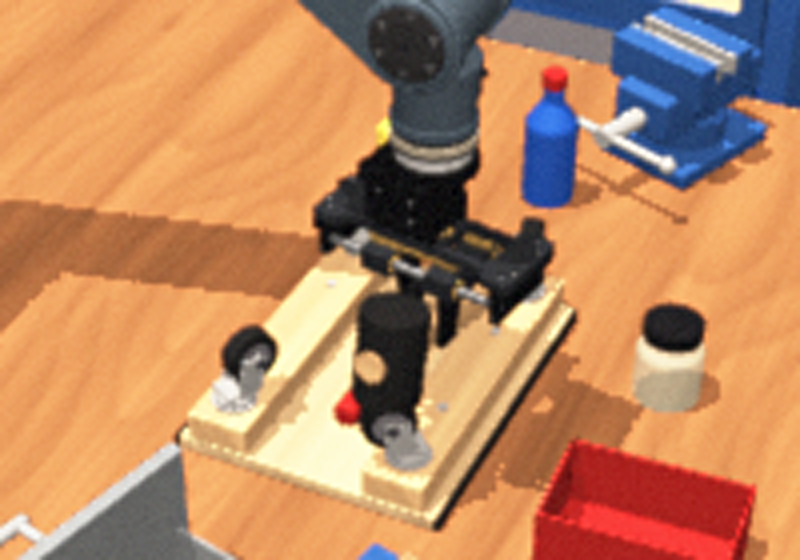

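step_arm --motion '[[[0,0,0,0,0,-2,0],[0,0,0,0,0,-3,0],[0,0,0,0,0,-3,0]]]'

```text
time_s: 14.23
position: [0.5706, 0.1255, 0.321]
tcp_rot: [[0.002, 0.184, 0.983], [0.001, 0.983, -0.184], [-1.0, 0.001, 0.002]]
force: [-1.2, 1.6, 3.5]
opening: 0.271
```

step_arm --motion '[[[0,0,0,0,0,-2,0],[0,0,0,0,0,-3,0],[0,0,0,0,0,-3,0]]]'

```text
time_s: 14.48
position: [0.5708, 0.1263, 0.3186]
tcp_rot: [[0.003, 0.184, 0.983], [0.003, 0.983, -0.185], [-1.0, 0.004, 0.003]]
force: [-1.6, 4.5, 7.7]
opening: 0.27
```

step_arm --motion '[[[0,0,0,0,0,-2,0],[0,0,0,0,0,-3,0],[0,0,0,0,0,-3,0],[0,0,0,0,0,-3,0]]]'

```text
time_s: 14.82
position: [0.5709, 0.127, 0.316]
tcp_rot: [[0.004, 0.185, 0.983], [0.005, 0.983, -0.185], [-1.0, 0.006, 0.003]]
force: [-1.2, 6.8, 8.0]
opening: 0.274
```

step_arm --motion '[[[0,0,0,0,0,20,0],[0,0,0,0,0,55,0],[0,0,0,0,0,90,0],[0,0,0,0,0,100,0],[0,0,0,0,0,100,0]]]'

```text
time_s: 15.23
position: [0.5711, 0.1254, 0.4167]
tcp_rot: [[0.008, 0.184, 0.983], [0.001, 0.983, -0.184], [-1.0, 0.003, 0.008]]
force: [-0.2, -0.7, -4.6]
opening: 0.268
```

```bash
python3 k.py 10; python3 k.py 10b
python3 - <<'E'
from h import *
np.set_printoptions(precision=4,suppress=True)
s=bot.read_state(); g=s['position']+.1635*s['tcp_rot'][:,0]; h=s['tcp_rot'][:2,1];n=np.array([h[1],-h[0]])
snap('top','top10.png')
for f in('top10',):
    C=load(f);W=cloud(C);W[np.isnan(W)]=-9;hsv=cv2.cvtColor(C['frame'],cv2.COLOR_RGB2HSV).astype(int)
    R=W-g; a=R[...,:2]@h; b=R[...,:2]@n; z=W[...,2]-g[2]
    m=(abs(b)<.03)&(a>.03)&(a<.2)&(abs(z)<.05)&(hsv[...,1]>70)&(hsv[...,2]>90)
    print([(round(lo,2),np.median(z[m&(a>lo)&(a<lo+.02)]).round(4),np.median(b[m&(a>lo)&(a<lo+.02)]).round(4)) for lo in np.arange(.04,.18,.02) if (m&(a>lo)&(a<lo+.02)).sum()>3],np.percentile(a[m],99.5))
E
```

```text
15.2833 [0.5702 0.1253 0.4141] [ 0.0023  0.001  -1.    ] [ 0.75    0.1125 -5.5857] [ 0.1358 -0.08    0.0317] 0.27233170110712107
loose 61 [0.1108 0.111  0.112  0.1123 0.1132 0.1151 0.1152 0.117 ]
ref 51 [0.1111 0.1114 0.1117 0.1122 0.1126 0.1143 0.1151 0.1164]
ref2 33 [0.1094 0.1099 0.1103 0.1104 0.1107 0.1108 0.1122 0.1131]
ref3 34 [0.1093 0.1097 0.1098 0.111  0.1116 0.1118 0.1129 0.113 ]
15.3333 [0.5696 0.1253 0.4124] [-0.0022  0.0009 -1.    ] [-1.6816  0.093  -5.2675] [ 0.2109 -0.0721  0.0418] 0.2756077177774438
loose 59 [0.112  0.1121 0.1121 0.1125 0.1126 0.1128 0.1129 0.1129]
ref 50 [0.1098 0.1105 0.1107 0.1108 0.1116 0.1117 0.112  0.1165]
ref2 36 [0.11   0.1105 0.1108 0.1109 0.1109 0.1126 0.1128 0.1139]
ref3 38 [0.109  0.1093 0.1107 0.111  0.1135 0.1147 0.1153 0.1163]
[(np.float64(0.1), np.float64(-0.0218), np.float64(-0.0009)), (np.float64(0.12), np.float64(-0.0257), np.float64(0.0007)), (np.float64(0.14), np.float64(-0.0292), np.float64(0.0007)), (np.float64(0.16), np.float64(-0.0326), np.float64(0.0004))] 0.16702276900016136
```

View pics/z10.png

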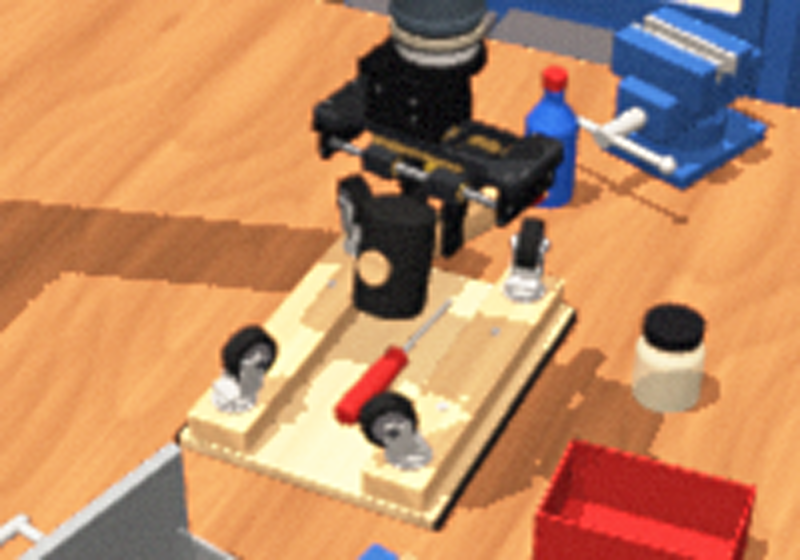

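The castor is home: the loose wheel reads 112–113 mm, the same as the others, and it took more than 12 N without sinking. Pressing tipped the mallet about 10° in the grip (handle end low), so I'll turn the tool to level it for putting it back.

Run:
```python
from h import *
from scipy.spatial.transform import Rotation as Ro
np.set_printoptions(precision=4,suppress=True)
s=bot.read_state();R=s['tcp_rot'];p=s['position']
# ideal upright now: yaw from tool y
h=R[:2,1]/np.linalg.norm(R[:2,1]); n=np.array([h[1],-h[0],0]); d=np.array([.2342,.9722,0])
for tilt in(0,-2.2):
    D=Ro.from_rotvec(n*10,degrees=True)*Ro.from_rotvec(d*tilt,degrees=True)
    x=D.apply([0,0,-1.]); g=np.array([.4875,-.3266,.25])
    T=g-.1635*x
    print('tilt',tilt,'rotvec',D.as_rotvec(degrees=True),'TCP',T,'shift mm',(T-p)*1000,'p',p)
```

```text
tilt 0 rotvec [ 9.8294 -1.839   0.    ] TCP [ 0.4823 -0.3545  0.411 ] shift mm [ -87.0552 -479.7611   -0.347 ] p [0.5693 0.1253 0.4114]
tilt -2.2 rotvec [ 9.314  -3.9721 -0.1917] TCP [ 0.4762 -0.353   0.411 ] shift mm [ -93.1542 -478.2755   -0.4097] p [0.5693 0.1253 0.4114]
```

step_arm --motion '[[[0,0,0,-4,-20,0,0],[0,0,0,-11,-55,5,0],[0.9,-0.4,0,-19,-94,5,0],[2,-0.8,0,-26,-133,5,0],[3,-1.2,0,-34,-172,5,0],[4,-1.6,0,-41,-211,5,0],[5,-2.1,-0.1,-49,-250,5,0],[6,-2.6,-0.1,-56,-289,5,0],[7,-3,-0.1,-64,-328,5,0],[8,-3.4,-0.2,-71,-367,5,0],[9.3,-4,-0.2,-79,-406,0,0],[9.3,-4,-0.2,-87,-445,0,0]]]'

```text
time_s: 16.38
position: [0.4817, -0.3211, 0.4099]
tcp_rot: [[0.065, 0.183, 0.981], [0.168, 0.967, -0.191], [-0.984, 0.177, 0.032]]
force: [1.2, 0.9, -4.0]
opening: 0.271
```

step_arm --motion '[[[0,0,0,-5,-25,0,0],[0,0,0,-6,-33,0,0],[0,0,0,-6,-33,0,0],[0,0,0,-6,-33,0,0]]]'

```text
time_s: 16.72
position: [0.4768, -0.3521, 0.4114]
tcp_rot: [[0.067, 0.183, 0.981], [0.167, 0.967, -0.191], [-0.984, 0.177, 0.034]]
force: [0.1, 0.8, -4.1]
opening: 0.273
```

```bash
cat > q.py <<'E'
import sys
from h import *
np.set_printoptions(precision=4,suppress=True)
k=sys.argv[1]
for n,b in(('side',(140,120,400,315)),('top',(360,110,560,260))):
    c=snap(n,n+k+'.png'); x0,y0,x1,y1=b
    cv2.imwrite('pics/z'+k+n+'.png',cv2.resize(cv2.imread('pics/'+n+k+'.png')[y0:y1,x0:x1],None,fx=3,fy=3))
s=bot.read_state(); g=s['position']+.1635*s['tcp_rot'][:,0]
print(s['time_s'],s['position'],s['tcp_rot'],s['force'],s['opening'],'grasp',g)
h=np.array([.184,.983]);n=np.array([h[1],-h[0]])
for f in('top'+k,'side'+k):
    C=load(f);W=cloud(C);W[np.isnan(W)]=-9;hsv=cv2.cvtColor(C['frame'],cv2.COLOR_RGB2HSV).astype(int)
    R=W-g; a=R[...,:2]@h; b=R[...,:2]@n; z=R[...,2]
    m=(abs(b)<.03)&(a>.03)&(a<.2)&(abs(z)<.05)&(hsv[...,1]>70)&(hsv[...,2]>90)
    print(f,[(round(lo,2),np.percentile(z[m&(a>lo)&(a<lo+.02)],85).round(4),np.median(b[m&(a>lo)&(a<lo+.02)]).round(4)) for lo in np.arange(.04,.18,.02) if (m&(a>lo)&(a<lo+.02)).sum()>3],np.percentile(a[m],99.5))
    z=W[...,2]
    for nm,(x,y) in dict(loose=(.561,.064),ref=(.413,.09),ref2=(.5795,.348),ref3=(.398,.348)).items():
        m=(np.hypot(W[...,0]-x,W[...,1]-y)<.02)&(z>.095)&(z<.15)&(hsv[...,2]<90)
        if m.sum(): q=np.sort(z[m]);print(nm,m.sum(),q[-20:].mean())
E
python3 q.py 11
```

```text
16.8167 [ 0.4773 -0.3508  0.4124] [[ 0.0674  0.1801  0.9813]
 [ 0.1658  0.9679 -0.189 ]
 [-0.9838  0.1755  0.0354]] [-0.2328  0.2739 -3.8221] 0.27097573892576843 grasp [ 0.4884 -0.3237  0.2516]
top11 [(np.float64(0.04), np.float64(0.0039), np.float64(0.0019)), (np.float64(0.06), np.float64(0.0034), np.float64(0.0015)), (np.float64(0.08), np.float64(0.0027), np.float64(0.0015)), (np.float64(0.1), np.float64(0.0025), np.float64(0.0024)), (np.float64(0.12), np.float64(0.0), np.float64(0.0027)), (np.float64(0.14), np.float64(-0.0001), np.float64(0.0019)), (np.float64(0.16), np.float64(-0.0013), np.float64(0.0025))] 0.17298503376770016
loose 73 0.11472535390845184
ref 80 0.11461707382822847
ref2 76 0.11565846690314512
ref3 84 0.1143493696589771
side11 [(np.float64(0.08), np.float64(-0.0031), np.float64(0.012)), (np.float64(0.1), np.float64(-0.0015), np.float64(0.0126)), (np.float64(0.12), np.float64(-0.004), np.float64(0.0124)), (np.float64(0.14), np.float64(-0.0035), np.float64(0.0121)), (np.float64(0.16), np.float64(-0.0049), np.float64(0.0109))] 0.16896488387782838
loose 60 0.11079534747401401
ref 57 0.11090995003422859
ref2 33 0.10856546615483528
ref3 32 0.10817814005070885
```

View pics/z11side.png

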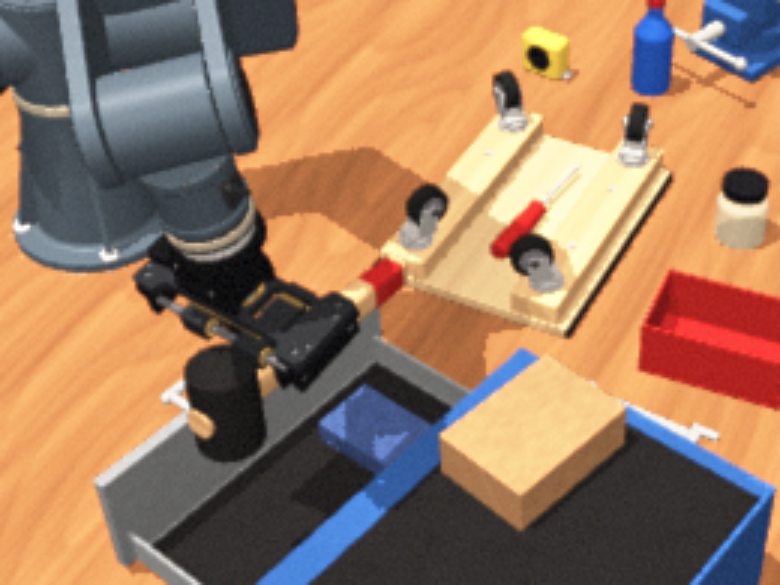

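View pics/z11top.png

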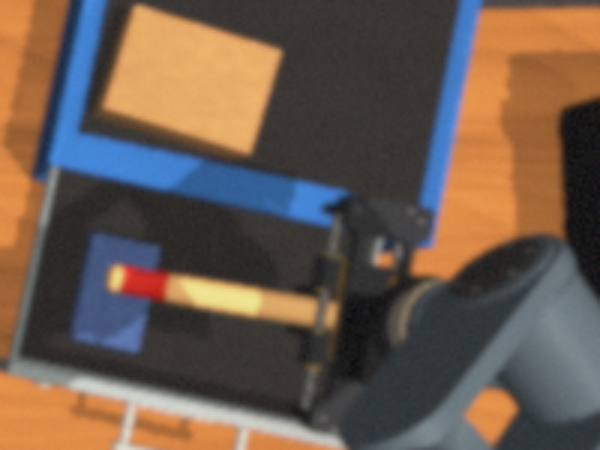

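Both views put the loose wheel level with the seated ones (114.7 against 114.3–115.7 mm in the top view, 110.8 against 110.9 mm in the side view). The mallet is level to about 2° over its place in the drawer, so I'll lower it.

step_arm --motion '[[[0,0,0,-1,-3,-15,0],[0,0,0,-1,-3,-40,0],[0,0,0,-1,-3,-65,0],[0,0,0,-1,-3,-90,0],[0,0,0,-1,-3,-115,0],[0,0,0,-1,-3,-135,0],[0,0,0,-1,-3,-150,0],[0,0,0,-1,-3,-158,0],[0,0,0,-1,-3,-163,0],[0,0,0,-1,-3,-163,0]]]'

```text
time_s: 17.65
position: [0.4766, -0.3546, 0.2502]
tcp_rot: [[0.069, 0.18, 0.981], [0.164, 0.968, -0.189], [-0.984, 0.174, 0.037]]
force: [0.6, 0.2, -4.2]
opening: 0.273
```

step_arm --motion '[[[0,0,0,0,0,-2,0],[0,0,0,0,0,-4,0],[0,0,0,0,0,-4,0]]]'

```text
time_s: 17.9
position: [0.4765, -0.3557, 0.2474]
tcp_rot: [[0.071, 0.181, 0.981], [0.161, 0.968, -0.19], [-0.984, 0.172, 0.039]]
force: [-0.4, -0.8, -3.9]
opening: 0.273
```

step_arm --motion '[[[0,0,0,0,0,-2,0],[0,0,0,0,0,-4,0],[0,0,0,0,0,-4,0]]]'

```text
time_s: 18.15
position: [0.4762, -0.3557, 0.2426]
tcp_rot: [[0.07, 0.181, 0.981], [0.162, 0.968, -0.19], [-0.984, 0.173, 0.038]]
force: [0.7, -0.2, -3.9]
opening: 0.276
```

step_arm --motion '[[[0,0,0,0,0,-2,0],[0,0,0,0,0,-4,0],[0,0,0,0,0,-4,0]]]'

```text
time_s: 18.4
position: [0.4763, -0.3558, 0.2385]
tcp_rot: [[0.07, 0.182, 0.981], [0.162, 0.968, -0.191], [-0.984, 0.173, 0.038]]
force: [0.3, -0.8, -3.5]
opening: 0.27
```

```bash
python3 q.py 12 | head -8
```

```text
18.5 [ 0.4763 -0.3557  0.2387] [[ 0.0701  0.1813  0.9809]
 [ 0.1624  0.9682 -0.1906]
 [-0.9842  0.1726  0.0384]] [-0.2012 -0.4595 -4.475 ] 0.2735491977887284 grasp [ 0.4878 -0.3292  0.0778]
top12 [(np.float64(0.04), np.float64(0.0055), np.float64(0.0011)), (np.float64(0.06), np.float64(0.005), np.float64(0.0023)), (np.float64(0.08), np.float64(0.0047), np.float64(0.0029)), (np.float64(0.1), np.float64(0.0023), np.float64(-0.0015)), (np.float64(0.12), np.float64(0.0024), np.float64(-0.0022)), (np.float64(0.14), np.float64(0.0008), np.float64(-0.0016)), (np.float64(0.16), np.float64(0.0001), np.float64(-0.0006))] 0.17273449091714108
loose 66 0.1144570120583217
ref 78 0.11484395583329474
ref2 80 0.1138032084933764
ref3 82 0.11504048473192952
```

View pics/z12side.png

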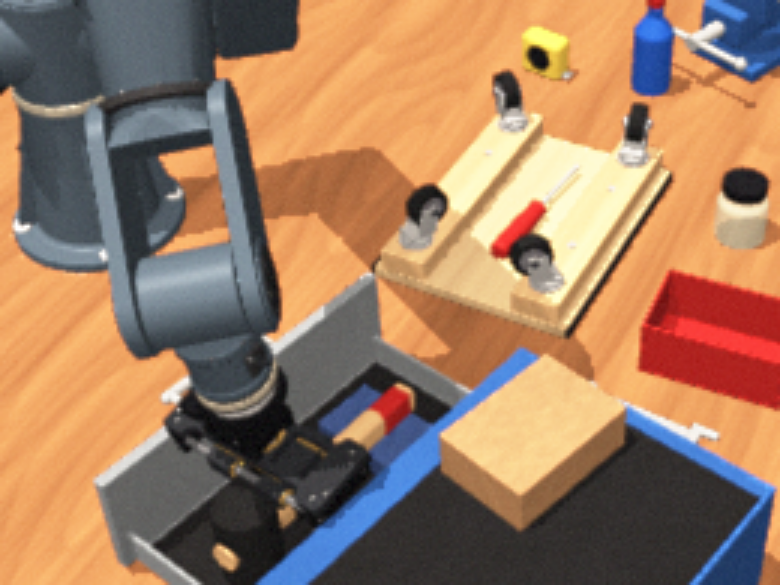

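The head is just above the drawer floor and the handle end is over the foam. I release and rise.

step_arm --motion '[[[0,0,0,0,0,-1,30],[0,0,0,0,0,-1,45],[0,0,0,0,0,-1,45],[0,0,0,0,0,-1,45],[0,0,0,0,0,8,45],[0,0,0,0,0,28,45],[0,0,0,0,0,58,45],[0,0,0,0,0,95,45],[0,0,0,0,0,130,45],[0,0,0,0,0,165,45]]]'

```text
time_s: 19.33
position: [0.4761, -0.3553, 0.4063]
tcp_rot: [[0.07, 0.181, 0.981], [0.162, 0.968, -0.19], [-0.984, 0.172, 0.039]]
force: [0.5, -0.5, -0.1]
opening: 0.516
```

step_arm --motion '[[[0,0,0,-20,0,25,45],[0,0,0,-50,0,40,45],[0,0,0,-80,0,50,45],[0,0,0,-110,0,50,45],[0,0,0,-110,0,50,45],[0,0,0,-110,0,50,45]]]'

```text
time_s: 19.83
position: [0.3652, -0.3554, 0.455]
tcp_rot: [[0.071, 0.183, 0.98], [0.161, 0.968, -0.193], [-0.984, 0.172, 0.039]]
force: [0.3, -0.0, -0.3]
opening: 0.518
```

```bash
python3 q.py 13|grep -v top13; python3 m.py top13 side13
python3 - <<'E'
from h import *
a=load('top0')['frame'].astype(int);b=load('top13')['frame'].astype(int)
d=abs(a-b).max(-1); m=(d>60).astype(np.uint8); m=cv2.morphologyEx(m,cv2.MORPH_OPEN,np.ones((3,3)))
n,_,st,ce=cv2.connectedComponentsWithStats(m); print([s.tolist() for s in st[1:] if s[4]>15])
E
```

```text
19.9333 [ 0.3666 -0.3557  0.4543] [[ 0.0711  0.1814  0.9808]
 [ 0.1613  0.9683 -0.1907]
 [-0.9843  0.1718  0.0396]] [0.9472 0.4648 0.4292] 0.519602717600061 grasp [ 0.3782 -0.3293  0.2934]
top13 handle px 555 z [0.0717 0.0776 0.0816] s [0.5312 0.5468 0.5631] t [-0.2373 -0.233  -0.1348 -0.034  -0.0328]
 s= [-0.083   0.5361] s at t=-.2 0.5527135525988515 zfit [0.0021 0.078 ]
 head 345 s [0.5297 0.557  0.5839] t [-0.2886 -0.26   -0.233 ] z 0.10593944115180443
 panel 594 [0.441  0.4477 0.4545] [-0.3144  0.0217]
 bar 193 [0.3901 0.3962 0.4026]
side13 handle px 591 z [0.0577 0.0736 0.0787] s [0.5357 0.5531 0.5682] t [-0.2968 -0.2955 -0.1448 -0.039  -0.0352]
 s= [-0.0819  0.5391] s at t=-.2 0.5554517794575577 zfit [0.0037 0.0753]
 head 344 s [0.5305 0.5617 0.5877] t [-0.2937 -0.2669 -0.2366] z 0.10326037640549135
 panel 621 [0.4396 0.4505 0.4568] [-0.331  0.016]
 bar 153 [0.3912 0.3979 0.4032]
[[353, 168, 232, 181, 15371], [484, 192, 16, 8, 93], [333, 199, 29, 18, 318], [445, 212, 8, 6, 43], [511, 240, 12, 14, 108], [307, 254, 173, 115, 4952], [528, 277, 85, 123, 6097], [622, 299, 18, 9, 11
[... 653 characters left out ...]
                                                             ~~~~~~~~~~~~~^^^^^^^^^^^
    return _quantile_unchecked(
        a, q, axis, out, overwrite_input, method, keepdims, weights)
    return _ureduce(a,
                    func=_quantile_ureduce_func,
    ...<5 lines>...
                    overwrite_input=overwrite_input,
                    method=method)
    r = func(a, **kwargs)
    result = _quantile(arr,
                       quantiles=q,
    ...<2 lines>...
                       out=out,
                       weights=wgt)
    slices_having_nans = np.isnan(arr[-1, ...])
                                  ~~~^^^^^^^^^
IndexError: index -1 is out of bounds for axis 0 with size 0
```

View pics/side13.png

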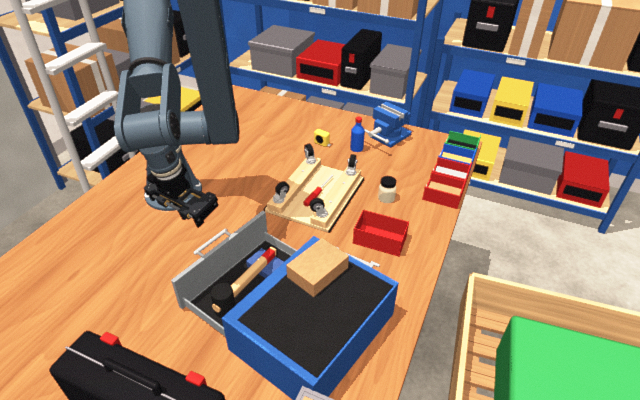

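View pics/top13.png

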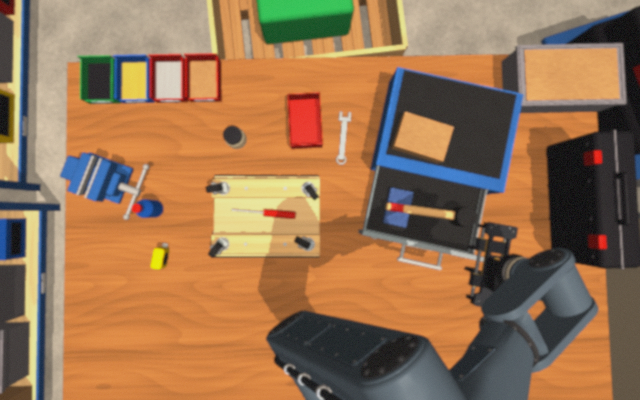

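The mallet lies level in the drawer: head at (457,214) in the top view, handle over the foam at (397,208). The drawer bar has not moved, the bystanders are where they were, and the arm is clear. Handing in.

```bash
python3 -c "
from rig import bot
print(bot.hand_in())"
```

```text
the job is handed in; nothing more can be done
None
```

The job is done and handed in at about 20 s of the 61 s allowed; the hand-in gives no verdict.

**What I did:**
- **Drawer:** I pulled it out to its stop, then gripped and pulled a second time to be sure.
- **Mallet:** I lifted it out by the handle, about 60 mm from the head, because a deeper grasp looked too tight between the drawer front and the unit.
- **Castor:** I struck the proud castor twice. The first brisk blow took the wheel from about 133 to 114 mm, and the second seated it. A third swing stopped just short of contact, so I pressed the castor lightly with the mallet to test it.
- **Return:** I put the mallet back in the drawer and moved the arm clear.

**Last checks:**
- **Castor home:** in the last readings before release, the loose wheel was level with the seated ones (114.5 against 113.8–115.0 mm in the top view). It held about 13 N net, more than its 9–11 N grip. That test is weaker than it sounds, because the mallet was turning in the grip at the time.
- **Mallet and drawer:** the mallet lies level in its old place, head on the floor and handle on the foam. The drawer has not moved since the second pull.
- **Bystanders:** none showed movement when I compared the first and last pictures.

**What disagreed or failed:**
- **Drawer travel:** the cameras gave about 184 mm from where the drawer started, not 190 mm, which is right at the pass threshold. The second pull met about 43 N and did not move it, so I took it as at the stop.
- **Grip slip:** the mallet tipped about 10° in the grip during the press. I turned the tool to level it before putting it down.
- **Script error:** my last check script crashed before printing final castor heights, so the castor figures above are from just before I released the mallet.

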